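Clear the fettling board for the next cast

ROBOT

A 7-joint arm with a two-finger parallel gripper is mounted at the origin on the work surface. World frame = base frame: x ahead of the robot, y to its left, z up, the work surface at z = 0. Lengths are in m, angles in degrees, forces in N, time in s.
With the tool pointing down it reaches from about 0.425 to 0.875 m from the base axis. Payload 4.7 kg.
Tool frame: the origin (TCP) lies at the very end of the fingers, on their centre line; the grasp point (between the pads) lies 19 mm behind it; z points along the fingers, x is the direction in which the jaws open and shut, and the axes are right-handed (so a half turn about z gives the same grasp; the last joint's range is limited). The gripper opens to 87 mm and grips with 3 to 60 N. Pads are 19 mm wide; open, the fingers measure 117 mm over their backs; the gripper's body (75 mm by 190 mm) begins 51 mm behind the grasp point.
Start: joints at [77.756, 18.392, -4.016, 83.108, 1.295, 78.541, -3.26], TCP at [0.147, -0.633, 0.223] pointing down, gripper open.
Joint ranges: [-163.93, 163.93], [-17.29, 119.83], [-79.2, 71.16], [3.27, 140.29], [-89.18, 269.18], [5.43, 117.66], [-154.24, 154.24]. Speed limits (degrees/s): [147.25, 147.25, 180, 180, 180, 180, 180].

INTERFACE

Orientations are given as [roll, pitch, yaw] about the fixed x, y, z axes, in that order (R = Rz(yaw) Ry(pitch) Rx(roll)).
In Python, from cell import sensors, vision, env gives the robot as it stands.
- The arm moves only by the shell command python3 -m inch 'ROWS' [OPENING] [FORCE]. ROWS is a JSON object of lists of equal length, an entry for each row: "dp": the shift along the tool's x, y, z in m, a list of three; "turn": the turn about the tool's z in degrees. A call has 1 to 8 rows; each row shifts and turns the commanded pose from where the row before left it, along the tool's axes as they then stand; what a row does not reach is not made up. A row lasts 1/8 s, in which the tool goes at most 62.5 mm and 10.7 degrees, less where a joint would pass 70% of its speed; a pose out of reach is approached as far as the arm can. A call is refused whole if a number of a shift passes 0.0625 or a number of a turn 10.7, either way. A call with a gripper value outside its range is refused whole. OPENING is the closure, from -1 (fully open) to 1 (shut), set as the call begins (- or left out, the last holds). The fingers move at their own pace and stop on an object; FORCE is the grip in N (left out, the last holds). Time passes only in rows, so rows that do not move let the fingers close. It gives the time, the measured TCP pose, the force and the opening at its end, in the units of the state.
- sensors.get_obs(): the state, without advancing time (a new reading comes with each control period).
- vision.read_camera(name): name is "scene" or "top" or "wrist"; returns the picture (480x640x3 uint8, blue, green, red); there is no depth.
- vision.get_calibration(name): a dict with "K" (3x3 intrinsics, pixels), "pose" (4x4, takes a point from camera to world coordinates). Camera axes: x right, y down, z forward; pixel columns grow to the right and rows downward; lengths in m; the calibration is good to about 2 mm. A picture is of the moment at which its call begins: read the wrist's pose just before it. get_calibration takes no time and is no camera call; for the wrist camera it gives the pose at the moment of the call.
- env.sign_off(): hands the job in, once; it reports no verdict.
The state is a dict: "time_s": time; "qpos": joint angles; "joint_velocities": joint speeds; "effort": joint torques, N m; "tool_pos": TCP position; "tool_rot": TCP orientation; "force": force on the tool from outside, world axes, zero at the start; "wrist_torque": the same for the moment, N m; "grip_width": finger opening in m.
Only numpy, scipy, OpenCV 4.12 (cv2) and the standard library are available. Lean on these libraries where they do the work, as an engineer would, in place of code of your own. Each camera call takes 0.05 s, during which the arm holds its last target.

TASK

Clear the plaster fettling board for the next cast: first pick every dark clay lump off it into the blue reclaim bin, then take the scraper block from its rest and, with it, wipe all the loose clay chips over the board's open edge into the green trough, never handling the chips with the fingers. Once the board is clear, stand the scraper upright in its rest again and stand the raw clay candlestick upright in the middle of the slab, leaving the mould, vase, cup and knife where they are.

Things in the scene. Friction and masses are not known exactly. Their poses are not given: they have to be found in the camera images.
- board: Fixed fettling board: white plaster slab, top 40 mm above the bench, from x = -125 to +100 mm and y = -140 to +140 mm in its frame. Wooden curbs 7 mm high, 6 mm thick, stand just outside these limits along both sides and the back (-x) edge; the +x edge is open, with the green trough beyond. Origin on the bench, x towards the trough, y along the open edge, z up.
- board_edge (a point): Middle of the slab's open edge, at the slab's top.
- trough (a point): Middle of the floor of the green chip trough fixed to the board: in the board's frame x = 100 to 185 mm, y = -140 to +140 mm, floor 6 mm above the bench, far wall 32 mm high, end walls 40 mm high.
- scraper: Scraper block, 250 g: steel foot plate 40 x 110 x 12 mm (x, y, z) with an upright orange grip on top, 24 mm thick in x, 70 mm long in y, from 12 to 62 mm height. Origin at the centre of the underside, z up. It wipes with its long side, moving along its x.
- rest: Fixed dark wooden scraper rest, 70 x 150 mm (x, y), top 20 mm above the bench with a rim 6 mm high and 6 mm wide all round (58 x 138 mm inside). Origin at the centre of the underside. The scraper stands in it upright, its long side along the rest's y, either way round.
- rest_top (a point): middle of the rest's top, where the scraper's underside centre belongs
- bin: Fixed blue reclaim bin, open box 160 x 160 x 80 mm high, walls and floor 5 mm. Origin at the centre of the underside.
- lump0: Dark lump of firm clay cut from a pouring spout, rounded block 40 x 30 x 34 mm (x, y, z), 70 g, on the slab at the start. Origin at the centre of the underside. May be absent.
- lump1: Dark lump of firm clay cut from a pouring spout, rounded block 40 x 30 x 34 mm (x, y, z), 70 g, on the slab at the start. Origin at the centre of the underside. May be absent.
- lump2: Dark lump of firm clay cut from a pouring spout, rounded block 40 x 30 x 34 mm (x, y, z), 70 g, on the slab at the start. Origin at the centre of the underside. May be absent.
- chip0: Loose flat clay chip, 24 x 18 x 9 mm (x, y, z), 12 g, lying on the slab at the start. Origin at the centre of the underside. May be absent.
- chip1: Loose flat clay chip, 24 x 18 x 9 mm (x, y, z), 12 g, lying on the slab at the start. Origin at the centre of the underside. May be absent.
- chip2: Loose flat clay chip, 24 x 18 x 9 mm (x, y, z), 12 g, lying on the slab at the start. Origin at the centre of the underside. May be absent.
- chip3: Loose flat clay chip, 24 x 18 x 9 mm (x, y, z), 12 g, lying on the slab at the start. Origin at the centre of the underside. May be absent.
- chip4: Loose flat clay chip, 24 x 18 x 9 mm (x, y, z), 12 g, lying on the slab at the start. Origin at the centre of the underside. May be absent.
- chip5: Loose flat clay chip, 24 x 18 x 9 mm (x, y, z), 12 g, lying on the slab at the start. Origin at the centre of the underside. May be absent.
- slab_mid (a point): Middle of the slab's top.
- cast: Raw clay candlestick, 200 g: round foot 84 mm wide and 14 mm high, round stem 28 mm wide from 14 to 80 mm height, topped by a disc 36 mm wide and 6 mm high. Stands on the bench at the start. Origin at the centre of the underside, z up.
- mould: Bystander: white plaster mould with a black band, 90 mm wide, 90 mm high. Origin at the centre of the underside.
- vase: Bystander: raw clay vase, 90 mm wide, 125 mm high. Origin at the centre of the underside.
- cup: Bystander: white cup, 76 mm wide, 80 mm high. Origin at the centre of the underside.
- knife: Bystander: spatula-shaped fettling knife, 200 mm, lying along its x. Origin in the middle, underside.

How it is judged:
By the outcome, as a careful person would: the job done as asked, in the order asked, and still so for the second after the job is handed in, with the robot touching nothing.
Of lump0, lump1, lump2 only 2 to 3 are there at a start; the rules pass over those that are not, and their reading is None.
Of chip0, chip1, chip2, chip3, chip4, chip5 only 4 to 6 are there at a start; the rules pass over those that are not, and their reading is None.
At some moment in a run one of lump0, lump1, lump2 may be knocked a few centimetres aside while the robot is not near it.
Once in a run the grip may slacken for a moment while it holds something.
It also fails if it takes over 200 s, if anything falls off the work surface, if the arm or the gripper's body presses on something with over 40 N, if the wrist force passes 120 N, or if a joint passes its speed limit or range.

## Working session

There is one attempt and no reset: what is moved stays moved. The work goes in short steps, Python scripts to look and compute and a shell command to move; the robot and the scene stay as the last step left them, time stands still between calls to the robot, and variables do not carry over. Pictures are saved under pics/ and viewed, and the job is handed in when it is done.

```bash
ls; mkdir -p pics
python3 - <<'E'
from cell import sensors, vision, env
import cv2
print(sensors.get_obs())
for n in ("scene","top","wrist"):
    c=vision.get_calibration(n); print(n,c)
    cv2.imwrite(f"pics/{n}0.png",vision.read_camera(n))
E
```

```text
pics
{'time_s': 0.0, 'qpos': array([77.75588402, 18.44011629, -4.01500717, 83.17394592,  1.29502399,
       78.54212454, -3.26009995]), 'joint_velocities': array([ 0.03461074, -0.00745147, -0.03014479, -0.02371082, -0.01340722,
        0.00274606,  0.08298322]), 'effort': array([-1.03462600e-03, -4.91289318e+01, -4.04264303e-01, -3.12529850e+01,
       -6.37701130e-02,  4.36935062e-02,  1.88181325e-04]), 'tool_pos': array([ 0.14661148, -0.63267921,  0.22145786]), 'tool_rot': array([ 1.79994036e+02,  1.10943453e-01, -7.69467540e+01]), 'force': array([ 0.44295165, -0.44408215,  0.47365218]), 'wrist_torque': array([ 0.00306765,  0.01498303, -0.0057935 ]), 'grip_width': 0.08660265994622006}
scene {'K': array([[434.27913794,   0.        , 320.05172282],
       [  0.        , 434.27913794, 235.75808353],
       [  0.        ,   0.        ,   1.        ]]), 'pose': array([[-8.70235115e-01,  3.56736144e-01, -3.39750156e-01,
         9.87234474e-01],
       [ 4.92636204e-01,  6.31071142e-01, -5.99215140e-01,
         6.55399124e-01],
       [ 6.44820269e-04, -6.88831284e-01, -7.24921407e-01,

[... 252 characters left out ...]
       ,   1.        ]]), 'pose': array([[ 0.0217141 , -0.98175519,  0.18890539,  0.36249934],
       [-0.99976268, -0.02099104,  0.0058277 , -0.01794328],
       [-0.00175605, -0.1889871 , -0.981978  ,  1.18190441],
       [ 0.        ,  0.        ,  0.        ,  1.        ]])}
wrist {'K': array([[430.78995783,   0.        , 320.14479649],
       [  0.        , 430.78995783, 242.86530565],
       [  0.        ,   0.        ,   1.        ]]), 'pose': array([[ 0.22618319, -0.94433617, -0.23889404,  0.21227118],
       [-0.97407866, -0.22014359, -0.05203421, -0.61936866],
       [-0.0034532 ,  0.24447086, -0.96965049,  0.38355802],
       [ 0.        ,  0.        ,  0.        ,  1.        ]])}
```

View pics/top0.png

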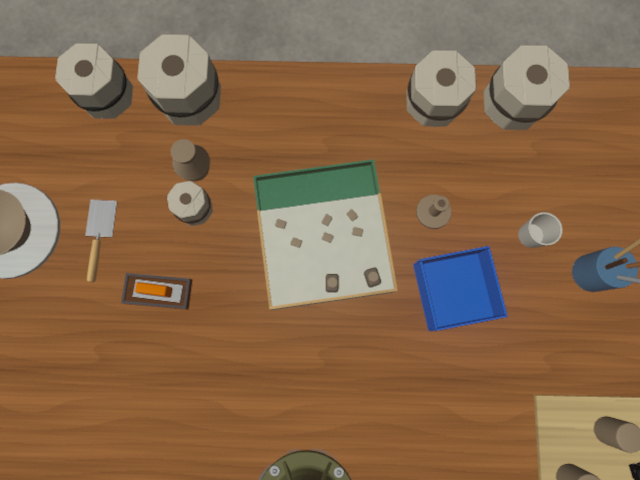

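View pics/scene0.png

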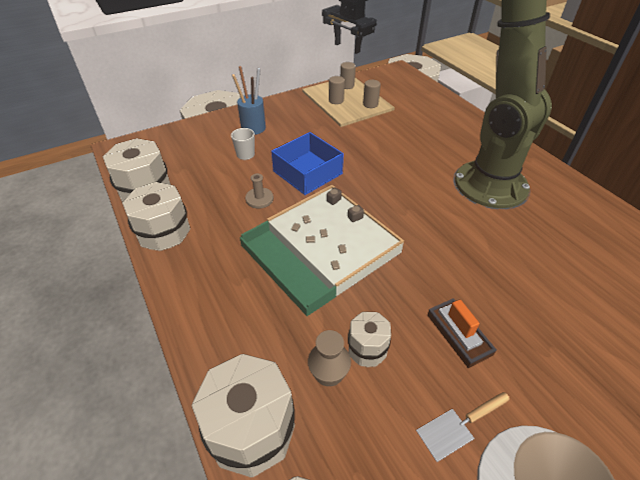

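View pics/wrist0.png

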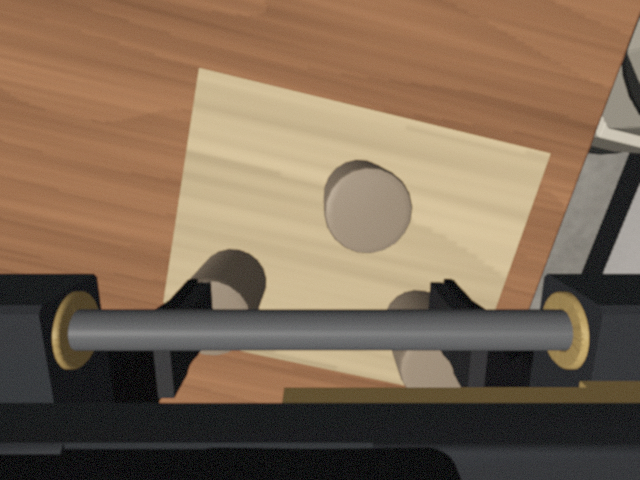

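Two lumps at (332,283) and (373,277), and six chips around (281–357, 215–243). The scraper sits in its rest at (157,291), the bin is at (460,288) and the candlestick at (434,211). Next I'll zoom in for precise pixels.

```bash
cat > h.py <<'E'
from cell import sensors, vision, env
import cv2, numpy as np
def ray(n,u,v,z,cal=None):
    c=cal or vision.get_calibration(n); P=c["pose"]
    d=P[:3,:3]@np.linalg.inv(c["K"])@np.array([u,v,1.0])
    return (P[:3,3]+d*(z-P[2,3])/d[2])[:2]
def proj(n,p,cal=None):
    c=cal or vision.get_calibration(n); P=c["pose"]
    q=c["K"]@(P[:3,:3].T@(np.array(p)-P[:3,3])); return q[:2]/q[2]
def snap(n,name,crop=None,s=1):
    im=vision.read_camera(n)
    cv2.imwrite(f"pics/{name}_raw.png",im)
    if crop: x0,y0,x1,y1=crop; im=im[y0:y1,x0:x1]
    im=cv2.resize(im,None,fx=s,fy=s,interpolation=cv2.INTER_CUBIC)
    cv2.imwrite(f"pics/{name}.png",im)
    return im
E
python3 - <<'E'
import cv2
im=cv2.imread("pics/top0.png")
cv2.imwrite("pics/c1.png",cv2.resize(im[155:315,245:405],None,fx=3.7,fy=3.7,interpolation=cv2.INTER_CUBIC))
a=cv2.resize(im[265:315,115:200],None,fx=6,fy=6,interpolation=cv2.INTER_CUBIC)
b=cv2.resize(im[180:240,400:485],None,fx=6,fy=4,interpolation=cv2.INTER_CUBIC)
import numpy as np
cv2.imwrite("pics/c2.png",np.vstack([a,b]))
E
```

```text
(no output)
```

View pics/c1.png

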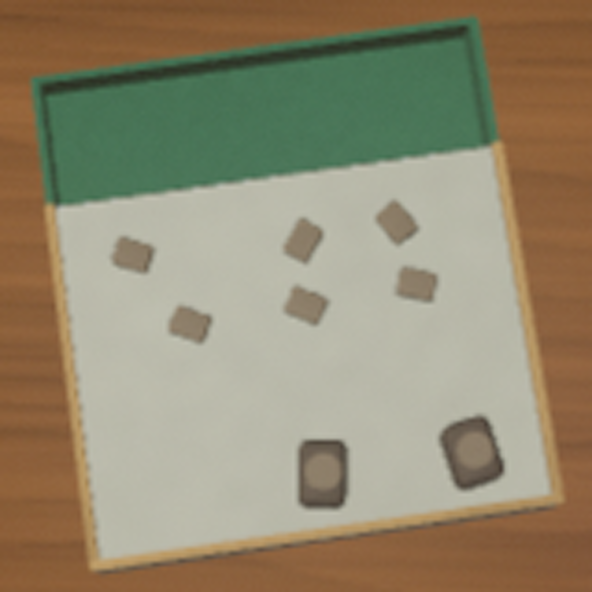

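View pics/c2.png

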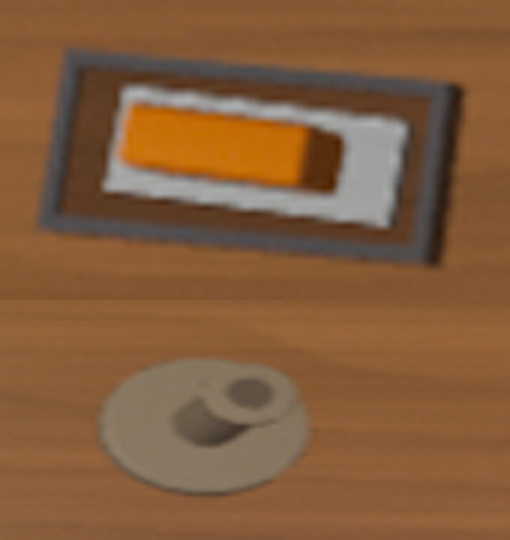

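```bash
cat > t1.py <<'E'
from h import *
def c1(u,v): return ((u+.5)/3.7-.5+245,(v+.5)/3.7-.5+155)
def c2(u,v): return ((u+.5)/6-.5+115,(v+.5)/6-.5+265)
def c3(u,v): return ((u+.5)/6-.5+400,(v-300+.5)/4-.5+180)
W=lambda p,z: ray("top",*p,z)
C=[W(c1(*p),.04) for p in [(55,206),(494,146),(552,494),(100,558)]]
print("corners",np.round(C,4), [np.linalg.norm(C[i]-C[(i+1)%4]).round(4) for i in range(4)])
xax=(C[0]-C[3])+(C[1]-C[2]); yaw=np.arctan2(xax[1],xax[0]); yy=C[0]-C[1]+C[3]-C[2]; yaw2=np.arctan2(-yy[0],yy[1])
print("board yaw",np.degrees([yaw,yaw2]))
print("trough outer",[W(c1(*p),.04).round(4) for p in [(33,78),(478,18)]])
mid=np.mean(C,0)
a=(yaw+yaw2)/2; x=np.array([np.cos(a),np.sin(a)]);y=np.array([-x[1],x[0]])
org=mid+0.0125*x; print("board org",org, "mid",mid)
B=lambda w:(np.round(((w-org)@x),4),np.round((w-org)@y,4))
for p in [(133,254),(190,324),(303,241),(306,305),(397,222),(417,284)]:
    w=W(c1(*p),.049); print("chip",w.round(4),B(w))
for p in [(322,472),(475,450)]:
    w=W(c1(*p),.074); print("lump",w.round(4),B(w))
f=[W(c2(*p),.032) for p in [(125,85),(408,120),(390,225),(103,190)]]
print("foot",np.mean(f,0),[np.degrees(np.arctan2(*(f[i]-f[i+1])[::-1])) for i in (0,2)],np.linalg.norm(f[0]-f[1]),np.linalg.norm(f[2]-f[1]))
g=[W(c2(*p),.082) for p in [(130,102),(310,125),(300,187),(120,165)]]
print("grip",np.mean(g,0),np.degrees(np.arctan2(*(g[0]-g[1])[::-1])))
r=[W(c2(*p),.026) for p in [(67,50),(460,85),(438,265),(40,230)]]
print("rest",np.mean(r,0),np.degrees(np.arctan2(*(r[0]-r[1])[::-1])))
print("cast",W(c3(204,425),.014),W(c3(250,393),.086))
bb=[(415,262),(490,249),(506,316),(430,328)]
print("bin",np.mean([W(p,.08) for p in bb],0),[W(p,.08).round(3) for p in bb])
E
python3 t1.py
```

```text
corners [[ 0.6459  0.1227]
 [ 0.6912 -0.1555]
 [ 0.4702 -0.1908]
 [ 0.4252  0.0856]] [np.float64(0.2818), np.float64(0.2238), np.float64(0.2801), np.float64(0.2238)]
board yaw [9.29541683 9.25350253]
trough outer [array([0.7302, 0.1404]), array([ 0.7767, -0.1453])]
board org [ 0.57045979 -0.03249728] mid [ 0.55812319 -0.03451182]
chip [0.6138 0.0714] (np.float64(0.0595), np.float64(0.0956))
chip [0.5701 0.0345] (np.float64(0.0104), np.float64(0.0661))
chip [ 0.6244 -0.0348] (np.float64(0.0529), np.float64(-0.0109))
chip [ 0.5836 -0.0373] (np.float64(0.0122), np.float64(-0.0069))
chip [ 0.6379 -0.0935] (np.float64(0.0567), np.float64(-0.0711))
chip [ 0.5984 -0.1063] (np.float64(0.0157), np.float64(-0.0774))
lump [ 0.4772 -0.0483] (np.float64(-0.0946), np.float64(-0.0005))
lump [ 0.4924 -0.1397] (np.float64(-0.0943), np.float64(-0.0932))
foot [0.45418224 0.3496439 ] [np.float64(84.22697356835425), np.float64(-95.62787509734792)] 0.11010086830948435 0.04022832430276987
grip [0.45355847 0.34910663] 84.00680593025169
rest [0.45378877 0.35352347] 86.15359774574084
cast [ 0.65983538 -0.29137687] [ 0.66045682 -0.29222165]
bin [ 0.46921846 -0.33043498] [array([ 0.525, -0.232]), array([ 0.558, -0.4  ]), array([ 0.411, -0.428]), array([ 0.382, -0.262])]
```

```bash
cat > d.py <<'E'
import sys
from h import *
# usage: d.py x y z yaw -> remaining tool-frame shift and turn
o=sensors.get_obs(); t=np.array([float(a) for a in sys.argv[1:4]]); yaw=float(sys.argv[4]) if len(sys.argv)>4 else o["tool_rot"][2]
y0=np.radians(o["tool_rot"][2]); p=o["tool_pos"]
d=t-p
tx=np.array([np.cos(y0),np.sin(y0)]);ty=np.array([np.sin(y0),-np.cos(y0)])
tot=np.array([d[:2]@tx,d[:2]@ty,-d[2]]); turn=-((yaw-o["tool_rot"][2]+180)%360-180)
n=int(np.ceil(np.linalg.norm(tot)/0.06))
print("t",round(o["time_s"],2),"tcp",p.round(4),"rot",o["tool_rot"].round(2),"w",round(o["grip_width"],4),"F",o["force"].round(1),"q7",o["qpos"].round(0))
print("total",tot.round(4),"turn",round(turn,2),"rows",n,"each",(tot/max(n,1)).round(4))
yn=np.radians(yaw);tx=np.array([np.cos(yn),np.sin(yn)]);ty=np.array([np.sin(yn),-np.cos(yn)])
print("total in axes after turning",np.round([d[:2]@tx,d[:2]@ty,-d[2]],4))
E
python3 d.py 0.4924 -0.1397 0.15 -74
```

```text
t 0.15 tcp [ 0.1466 -0.6328  0.2217] rot [ 1.7999e+02  8.0000e-02 -7.6950e+01] w 0.0868 F [-0.3 -0.4  0.7] q7 [78. 18. -4. 83.  1. 79. -3.]
total [-0.4023 -0.4482  0.0717] turn -2.95 rows 11 each [-0.0366 -0.0407  0.0065]
total in axes after turning [-0.3787 -0.4683  0.0717]
```

```bash
python3 -m inch '{"dp":[[-0.04,-0.045,0],[-0.04,-0.045,0],[-0.04,-0.045,0],[-0.04,-0.045,0],[-0.04,-0.045,0],[-0.04,-0.045,0],[-0.04,-0.045,0],[-0.04,-0.045,0]],"turn":[0,0,0,0,0,0,0,0]}' -0.38 20; python3 d.py 0.4924 -0.1397 0.15 -74
```

```text
time_s: 1.15
tool_pos: [0.4259, -0.2385, 0.2226]
tool_rot: [180.0, -0.0, -77.0]
force: [0.4, -0.2, -0.2]
grip_width: 0.0601
t 1.15 tcp [ 0.4259 -0.2385  0.2226] rot [ 1.800e+02 -4.000e-02 -7.696e+01] w 0.0601 F [ 0.4 -0.2 -0.2] q7 [ 52.  -0. -26. 105.  -0.  76. -50.]
total [-0.0812 -0.0871  0.0726] turn -2.96 rows 3 each [-0.0271 -0.029   0.0242]
total in axes after turning [-0.0766 -0.0911  0.0726]
```

```bash
python3 -m inch '{"dp":[[-0.03,-0.029,0],[-0.03,-0.029,0.02],[-0.018,-0.027,0.02],[0,0,0.03],[0,0,0]],"turn":[0,0,-3,0,0]}'; python3 d.py 0.4924 -0.1397 0.15 -74; python3 -c "
from h import *
snap('top','a1',(245,155,405,315),3.7);snap('wrist','a1w')"
```

```text
time_s: 1.78
tool_pos: [0.4885, -0.1443, 0.1503]
tool_rot: [179.8, 0.2, -73.9]
force: [0.2, -0.0, 0.6]
grip_width: 0.0604
t 1.77 tcp [ 0.4885 -0.1443  0.1503] rot [179.75   0.19 -73.9 ] w 0.0604 F [ 0.2 -0.   0.6] q7 [ 45.   6. -33. 107.   4.  68. -63.]
total [-0.0033 -0.0051  0.0003] turn 0.1 rows 1 each [-0.0033 -0.0051  0.0003]
total in axes after turning [-0.0033 -0.005   0.0003]
```

View pics/a1w.png

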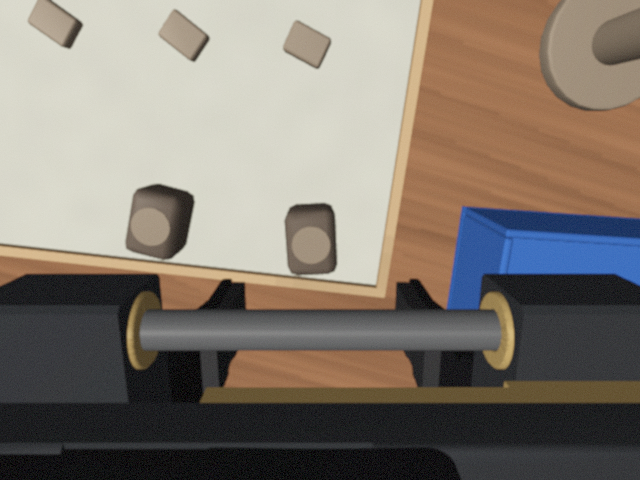

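View pics/a1.png

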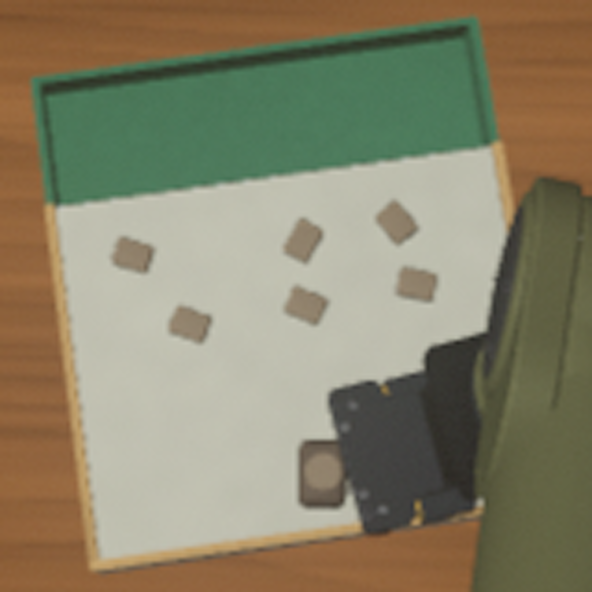

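```bash
python3 -c "
from h import *
print(ray('wrist',310,244,.074),ray('wrist',149,226,.074))"
```

```text
[ 0.49428825 -0.13944528] [ 0.47906345 -0.04812009]
```

```bash
python3 -m inch '{"dp":[[-0.003,-0.006,0],[0,0,0.04],[0,0,0.04],[0,0,0.018],[0,0,0.006],[0,0,0]],"turn":[0,0,0,0,0,0]}'; python3 d.py 0.4935 -0.1395 0.046 -74
```

```text
time_s: 2.62
tool_pos: [0.4962, -0.1407, 0.0495]
tool_rot: [-179.9, -0.0, -74.0]
force: [0.1, 1.0, 1.3]
grip_width: 0.0601
t 2.62 tcp [ 0.4962 -0.1407  0.0495] rot [-1.7993e+02 -5.0000e-02 -7.3950e+01] w 0.0601 F [0.1 1.  1.3] q7 [ 42.  14. -32. 112.   9.  56. -68.]
total [-0.0019  0.0023  0.0035] turn 0.05 rows 1 each [-0.0019  0.0023  0.0035]
total in axes after turning [-0.0019  0.0023  0.0035]
```

```bash
python3 -m inch '{"dp":[[0,0,0],[0,0,0],[0,0,0],[0,0,0]],"turn":[0,0,0,0]}' 1 25; python3 d.py 0.469 -0.330 0.16 -74
```

```text
time_s: 3.12
tool_pos: [0.4955, -0.1404, 0.0488]
tool_rot: [-180.0, -0.0, -73.9]
force: [0.2, 0.9, 1.7]
grip_width: 0.0295
t 3.12 tcp [ 0.4955 -0.1404  0.0488] rot [-1.7998e+02 -1.0000e-02 -7.3940e+01] w 0.0295 F [0.2 0.9 1.7] q7 [ 42.  14. -32. 112.   9.  56. -68.]
total [ 0.1749  0.0779 -0.1112] turn 0.06 rows 4 each [ 0.0437  0.0195 -0.0278]
total in axes after turning [ 0.175   0.0777 -0.1112]
```

```bash
python3 -m inch '{"dp":[[0,0,-0.04],[0,0,-0.05],[0.04,0.01,-0.03],[0.045,0.02,0],[0.045,0.02,0],[0.045,0.02,0],[0,0,0],[0,0,0]],"turn":[0,0,0,0,0,0,0,0]}'; python3 d.py 0.475 -0.335 0.042 -74; python3 -c "
from h import *
snap('wrist','a2w')"
```

```text
time_s: 4.12
tool_pos: [0.4765, -0.3273, 0.1682]
tool_rot: [-180.0, 0.1, -73.9]
force: [-0.2, 1.1, -0.8]
grip_width: 0.0299
t 4.12 tcp [ 0.4765 -0.3273  0.1682] rot [-1.800e+02  7.000e-02 -7.395e+01] w 0.0299 F [-0.2  1.1 -0.8] q7 [ 54.  13. -26.  97.   6.  71. -47.]
total [0.007  0.0035 0.1262] turn 0.05 rows 3 each [0.0023 0.0012 0.0421]
total in axes after turning [0.007  0.0035 0.1262]
```

View pics/a2w.png

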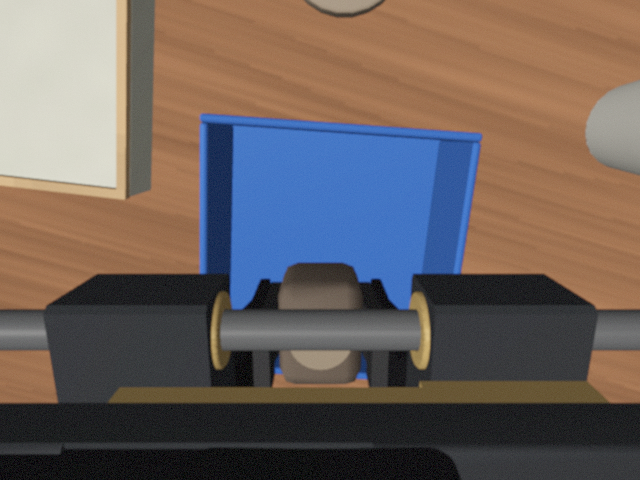

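```bash
python3 -c "
from h import *
print(ray('wrist',203,117,.08),ray('wrist',479,136,.08))"; python3 -m inch '{"dp":[[0.006,0.003,0.04],[0,0,0.04],[0,0,0.03],[0,0,0.013],[0,0,0]],"turn":[0,0,0,0,0]}';  python3 d.py 0.475 -0.335 0.042 -74
```

```text
[ 0.53219135 -0.24346837] [ 0.56543464 -0.39515837]
time_s: 4.8
tool_pos: [0.4754, -0.3335, 0.0453]
tool_rot: [180.0, 0.1, -73.9]
force: [0.2, 0.2, 0.0]
grip_width: 0.0298
t 4.8 tcp [ 0.4754 -0.3335  0.0453] rot [ 1.7997e+02  6.0000e-02 -7.3850e+01] w 0.0298 F [0.2 0.2 0. ] q7 [ 53.  21. -25. 103.  10.  58. -49.]
total [0.0014 0.0008 0.0033] turn 0.15 rows 1 each [0.0014 0.0008 0.0033]
total in axes after turning [0.0014 0.0008 0.0033]
```

```bash
python3 -m inch '{"dp":[[0,0,0],[0,0,0],[0,0,0],[0,0,0]],"turn":[0,0,0,0]}' -0.38; python3 -m inch '{"dp":[[0,0,-0.06],[0,0,-0.06],[0,0,0],[0,0,0]],"turn":[0,0,0,0]}'; python3 d.py 0.479 -0.048 0.15 -90;  python3 -c "
from h import *
snap('top','a3',(245,155,565,395),2.5)"
```

```text
time_s: 5.3
tool_pos: [0.4754, -0.3348, 0.046]
tool_rot: [-180.0, -0.0, -74.0]
force: [-0.3, 0.6, -0.0]
grip_width: 0.0574
time_s: 5.8
tool_pos: [0.4749, -0.3346, 0.1653]
tool_rot: [180.0, -0.0, -74.0]
force: [-0.3, 0.6, -1.0]
grip_width: 0.0597
t 5.8 tcp [ 0.4749 -0.3346  0.1653] rot [ 1.7998e+02 -1.0000e-02 -7.3960e+01] w 0.0597 F [-0.3  0.6 -1. ] q7 [ 55.  14. -26.  97.   6.  71. -46.]
total [-0.2743 -0.0832  0.0153] turn 16.04 rows 5 each [-0.0549 -0.0166  0.0031]
total in axes after turning [-0.2866 -0.0041  0.0153]
```

View pics/a3.png

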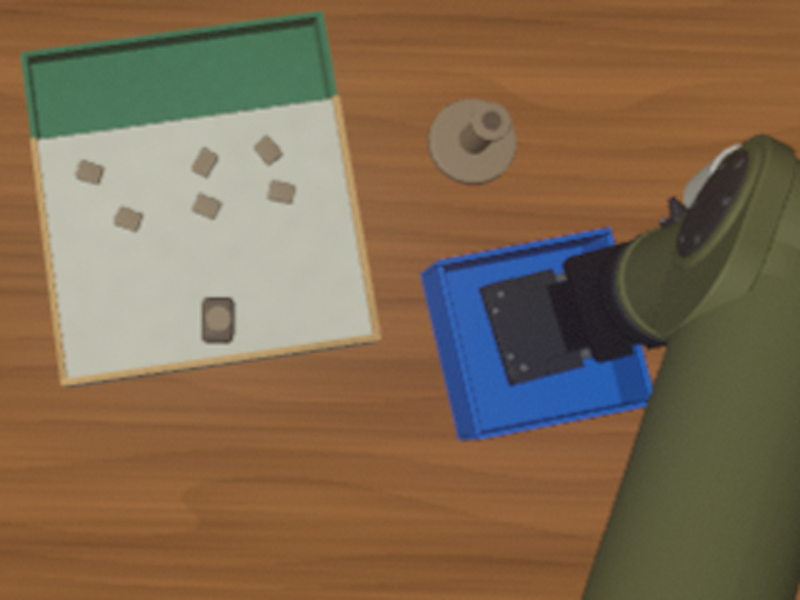

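Only lump0 is left on the slab at (218,320), in its original spot. Moving to it.

```bash
python3 -m inch '{"dp":[[-0.055,-0.016,0],[-0.055,-0.016,0],[-0.055,-0.016,0],[-0.055,-0.016,0.005],[-0.055,-0.017,0.01],[0,0,0],[0,0,0],[0,0,0]],"turn":[0,0,0,0,0,8,8,0]}'; python3 d.py 0.479 -0.048 0.15 -90; python3 -c "
from h import *
snap('wrist','a4w')"
```

```text
time_s: 6.85
tool_pos: [0.4759, -0.0477, 0.149]
tool_rot: [179.8, 0.0, -89.8]
force: [-0.3, 0.1, 0.0]
grip_width: 0.0601
t 6.85 tcp [ 0.4759 -0.0477  0.149 ] rot [ 1.7983e+02  5.0000e-02 -8.9850e+01] w 0.0601 F [-0.3  0.1  0. ] q7 [ 40.   2. -38. 111.   2.  67. -88.]
total [ 0.0003 -0.0031 -0.001 ] turn 0.15 rows 1 each [ 0.0003 -0.0031 -0.001 ]
total in axes after turning [ 0.0003 -0.0031 -0.001 ]
```

View pics/a4w.png

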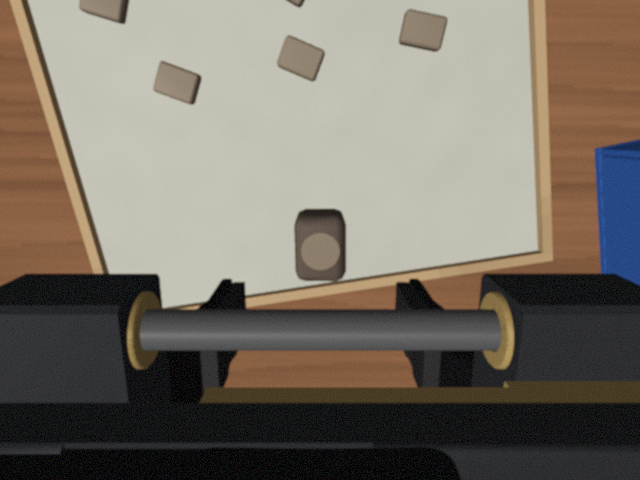

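```bash
python3 -m inch '{"dp":[[0,-0.003,0.03],[0,0,0.04],[0,0,0.024],[0,0,0.008],[0,0,0]],"turn":[0,0,0,0,0]}'; python3 -m inch '{"dp":[[0,0,0],[0,0,0],[0,0,0],[0,0,0]],"turn":[0,0,0,0]}' 1 25; python3 -m inch '{"dp":[[0,0,-0.04],[0,0,-0.05],[0,0,-0.03],[0,0,0]],"turn":[0,0,0,0]}'; python3 d.py 0.455 -0.31 0.16 -74
```

```text
time_s: 7.52
tool_pos: [0.4798, -0.0479, 0.0483]
tool_rot: [180.0, 0.0, -89.9]
force: [0.9, 0.3, -0.6]
grip_width: 0.0603
time_s: 8.02
tool_pos: [0.4802, -0.048, 0.0489]
tool_rot: [-180.0, -0.0, -89.9]
force: [-0.3, -0.1, 2.5]
grip_width: 0.0301
time_s: 8.52
tool_pos: [0.4818, -0.0481, 0.171]
tool_rot: [-179.7, -0.1, -90.0]
force: [-0.4, -0.4, -1.3]
grip_width: 0.0297
t 8.53 tcp [ 0.4818 -0.0481  0.171 ] rot [-1.7972e+02 -1.0000e-01 -8.9950e+01] w 0.0297 F [-0.4 -0.4 -1.3] q7 [ 41.   2. -39. 109.   1.  69. -88.]
total [0.2619 0.027  0.011 ] turn -15.95 rows 5 each [0.0524 0.0054 0.0022]
total in axes after turning [0.2444 0.0979 0.011 ]
```

```bash
python3 -m inch '{"dp":[[0.05,0.01,0],[0.055,0.01,0],[0.055,0.01,0],[0.055,0.01,0],[0.05,0.01,0],[0,0,0],[0,0,0],[0,0,0]],"turn":[0,0,0,0,0,-8,-8,0]}'; python3 d.py 0.432 -0.325 0.045 -74
```

```text
time_s: 9.52
tool_pos: [0.4294, -0.3125, 0.1669]
tool_rot: [179.9, 0.1, -74.0]
force: [-0.5, 0.3, -0.6]
grip_width: 0.0297
t 9.53 tcp [ 0.4294 -0.3125  0.1669] rot [ 1.7991e+02  1.3000e-01 -7.4040e+01] w 0.0297 F [-0.5  0.3 -0.6] q7 [ 57.   8. -25. 103.   3.  70. -44.]
total [0.0127 0.001  0.1219] turn -0.04 rows 3 each [0.0042 0.0003 0.0406]
total in axes after turning [0.0127 0.001  0.1219]
```

```bash
python3 -m inch '{"dp":[[0.012,0,0.04],[0,0,0.04],[0,0,0.03],[0,0,0.012],[0,0,0]],"turn":[0,0,0,0,0]}';python3 -m inch '{"dp":[[0,0,0],[0,0,0],[0,0,0],[0,0,0]],"turn":[0,0,0,0]}' -0.38; python3 -m inch '{"dp":[[0,0,-0.05],[0,0,-0.06],[0,0,-0.02],[0,-0.06,0],[0,-0.06,0],[0,-0.06,0],[0,0,0]],"turn":[0,0,0,0,0,0,0]}';  python3 -c "
from h import *
snap('top','a5',(245,155,565,395),2.5)
snap('scene','a5s',(200,100,460,295),3)"; python3 d.py 0.4535 0.3495 0.2 -6
```

```text
time_s: 10.15
tool_pos: [0.4331, -0.324, 0.0459]
tool_rot: [179.9, 0.1, -74.0]
force: [-0.6, 0.4, -0.2]
grip_width: 0.0297
time_s: 10.65
tool_pos: [0.4338, -0.3247, 0.047]
tool_rot: [-180.0, -0.0, -74.0]
force: [-0.7, -0.7, -0.4]
grip_width: 0.0577
time_s: 11.52
tool_pos: [0.6104, -0.2699, 0.175]
tool_rot: [-179.9, 0.2, -73.5]
force: [0.0, 0.6, -0.0]
grip_width: 0.06
t 11.62 tcp [ 0.6064 -0.2743  0.1758] rot [ 1.7993e+02  5.0000e-02 -7.3880e+01] w 0.0599 F [-1.2  0.9  0.2] q7 [ 44.  24. -29.  83.  12.  75. -60.]
total [-0.6417 -0.0263 -0.0242] turn -67.88 rows 11 each [-0.0583 -0.0024 -0.0022]
total in axes after turning [-0.2173 -0.6044 -0.0242]
```

View pics/a5.png

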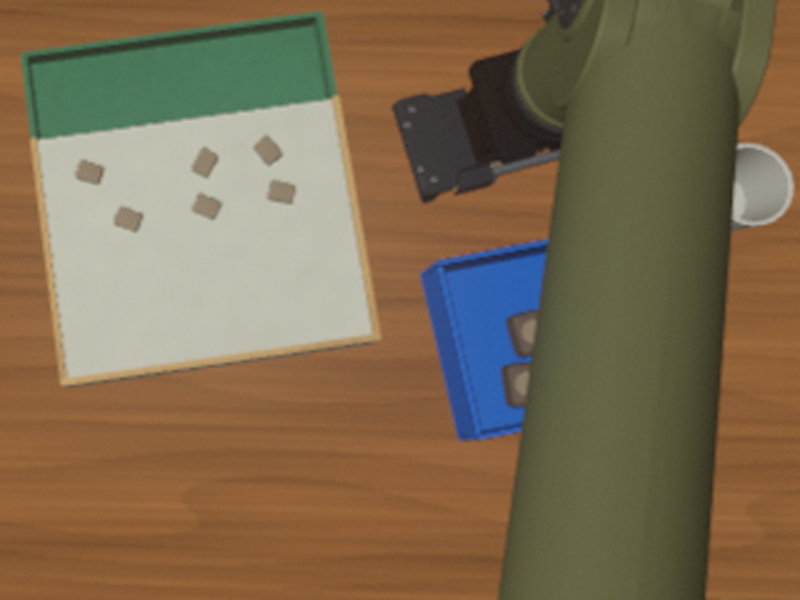

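View pics/a5s.png

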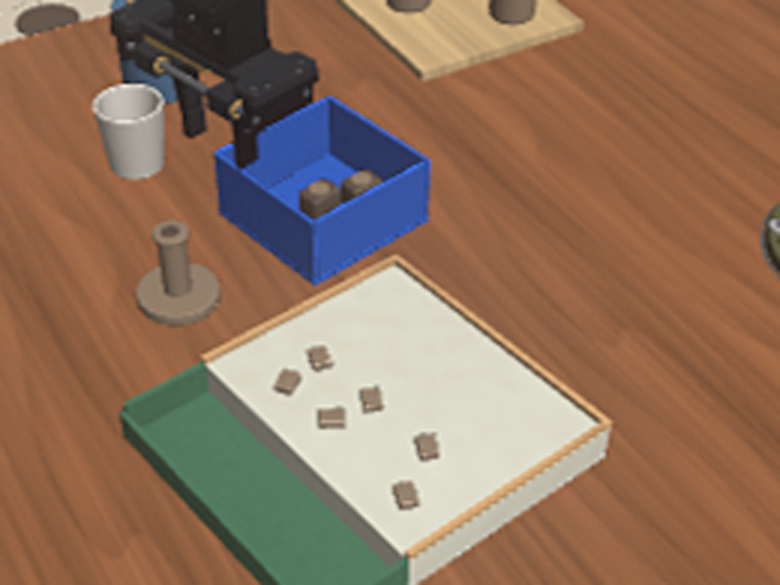

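```bash
python3 -m inch '{"dp":[[0,0,-0.02],[0,0,0],[0,0,0],[0,0,0],[0,0,0],[0,0,0],[0,0,0],[0,0,0]],"turn":[-10,-10,-10,-10,-10,-10,-8,0]}'; python3 -m inch '{"dp":[[-0.02,-0.055,0],[-0.02,-0.055,0],[-0.02,-0.055,0],[-0.02,-0.055,0],[-0.02,-0.055,0],[-0.02,-0.055,0],[-0.02,-0.055,0],[-0.02,-0.055,0]],"turn":[0,0,0,0,0,0,0,0]}';  python3 d.py 0.4535 0.3495 0.2 -6
```

```text
time_s: 12.62
tool_pos: [0.605, -0.2766, 0.197]
tool_rot: [179.9, 0.0, -6.2]
force: [-0.7, 0.3, -0.1]
grip_width: 0.0601
time_s: 13.62
tool_pos: [0.4924, 0.1798, 0.1968]
tool_rot: [179.9, -0.1, -6.3]
force: [0.4, -0.6, 1.0]
grip_width: 0.0601
t 13.62 tcp [0.4924 0.1798 0.1968] rot [ 1.7989e+02 -1.1000e-01 -6.2500e+00] w 0.0601 F [ 0.4 -0.6  1. ] q7 [ 30.   9. -57. 101.   8.  74. -36.]
total [-0.0572 -0.1645 -0.0032] turn -0.25 rows 3 each [-0.0191 -0.0548 -0.0011]
total in axes after turning [-0.0564 -0.1647 -0.0032]
```

```bash
python3 -m inch '{"dp":[[-0.019,-0.055,0],[-0.019,-0.055,0],[-0.019,-0.055,0],[0,0,0]],"turn":[0,0,0,0]}';  python3 d.py 0.4535 0.3495 0.2 -6;  python3 -c "
from h import *
snap('top','a6',(100,240,220,330),6)
snap('wrist','a6w')"
```

```text
time_s: 14.12
tool_pos: [0.4497, 0.3546, 0.1969]
tool_rot: [-179.9, 0.1, -5.6]
force: [-1.2, -0.0, -0.4]
grip_width: 0.0599
t 14.12 tcp [0.4497 0.3546 0.1969] rot [-1.7986e+02  6.0000e-02 -5.5800e+00] w 0.0599 F [-1.2 -0.  -0.4] q7 [  9.  19. -60.  95.  17.  76. -59.]
total [ 0.0043  0.0047 -0.0031] turn 0.42 rows 1 each [ 0.0043  0.0047 -0.0031]
total in axes after turning [ 0.0043  0.0047 -0.0031]
```

View pics/a6w.png

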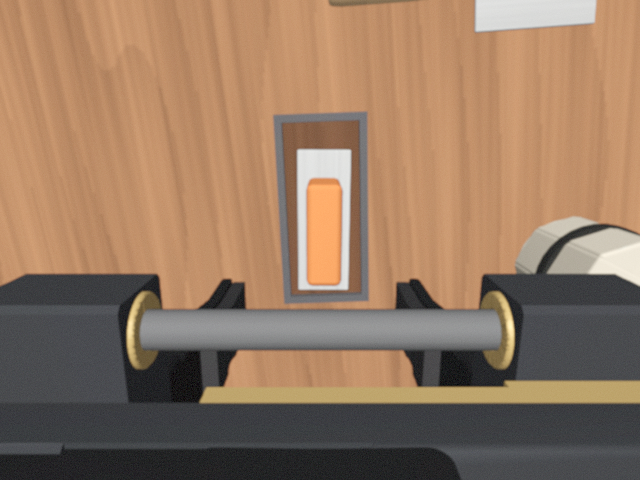

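```bash
python3 -c "
from h import *
print(vision.get_calibration('wrist')['pose'][:3,3])
R=lambda P,z:np.array([ray('wrist',*p,z) for p in P])
for nm,P,z in (('grip',[(307,188),(341,187),(341,284),(308,285)],.082),('foot',[(298,149),(351,149),(350,290),(299,290)],.032),('rest',[(275,115),(367,113),(368,300),(287,303)],.026)):
  r=R(P,z);m=r.mean(0);e=(r[0]-r[3])+(r[1]-r[2]);f=r[0]-r[1]+r[3]-r[2];print(nm,m.round(4),np.degrees(np.arctan2(e[1],e[0])).round(2),np.degrees(np.arctan2(f[1],f[0])).round(2),np.linalg.norm(e)/2,np.linalg.norm(f)/2)
"
```

```text
[0.46098372 0.41395371 0.35826716]
grip [0.4568 0.3482] 84.44 175.77 0.06567804880002381 0.022083047085462396
foot [0.4575 0.3481] 84.16 174.01 0.11070529635623448 0.0401006116966955
rest [0.4581 0.3545] 86.11 175.74 0.14819224210881707 0.0674052982334958
```

```bash
python3 -m inch '{"dp":[[0.005,0.006,0.04],[0,0,0.06],[0,0,0.03],[0,0,0.015],[0,0,0]],"turn":[0.4,0,0,0,0]}' -0.3;  python3 d.py 0.455 0.349 0.042 -6
```

```text
time_s: 14.85
tool_pos: [0.4585, 0.3414, 0.0512]
tool_rot: [179.9, 0.0, -6.5]
force: [-0.6, -0.1, 1.0]
grip_width: 0.0564
t 14.85 tcp [0.4585 0.3414 0.0512] rot [ 1.7993e+02  1.0000e-02 -6.5100e+00] w 0.0564 F [-0.6 -0.1  1. ] q7 [  5.  27. -54. 104.  25.  62. -65.]
total [-0.0043 -0.0072  0.0092] turn -0.51 rows 1 each [-0.0043 -0.0072  0.0092]
total in axes after turning [-0.0042 -0.0072  0.0092]
```

```bash
python3 -m inch '{"dp":[[-0.004,-0.007,0.007],[0,0,0],[0,0,0]],"turn":[-0.5,0,0]}';  python3 d.py 0.455 0.349 0.042 -6
```

```text
time_s: 15.22
tool_pos: [0.4547, 0.3509, 0.0452]
tool_rot: [-180.0, -0.1, -5.8]
force: [0.6, 0.5, 0.8]
grip_width: 0.0567
t 15.22 tcp [0.4547 0.3509 0.0452] rot [-1.7997e+02 -5.0000e-02 -5.8200e+00] w 0.0567 F [0.6 0.5 0.8] q7 [  4.  28. -54. 104.  26.  62. -65.]
total [0.0004 0.0019 0.0032] turn 0.18 rows 1 each [0.0004 0.0019 0.0032]
total in axes after turning [0.0005 0.0019 0.0032]
```

```bash
python3 -m inch '{"dp":[[0,0.001,0.004],[0,0,0],[0,0,0],[0,0,0]],"turn":[0,0,0,0]}' 1 50; python3 -m inch '{"dp":[[0,0,0],[0,0,0]],"turn":[0,0]}'; python3 d.py 0.455 0.349 0.16 -6
```

```text
time_s: 15.72
tool_pos: [0.4545, 0.3494, 0.0406]
tool_rot: [180.0, 0.0, -5.9]
force: [-3.1, -0.3, 1.2]
grip_width: 0.0242
time_s: 15.98
tool_pos: [0.4544, 0.3495, 0.0406]
tool_rot: [180.0, 0.0, -5.8]
force: [-0.8, -0.2, -0.4]
grip_width: 0.0235
t 15.97 tcp [0.4544 0.3495 0.0406] rot [180.     0.    -5.85] w 0.0235 F [-0.8 -0.2 -0.4] q7 [  4.  28. -54. 104.  26.  61. -66.]
total [ 0.0006  0.0004 -0.1194] turn 0.15 rows 2 each [ 0.0003  0.0002 -0.0597]
total in axes after turning [ 0.0006  0.0004 -0.1194]
```

```bash
cat > b.py <<'E'
import sys
sys.path.insert(0,'.')
a=sys.argv
import numpy as np
x=float(a[1]);y=float(a[2]); c,s=np.cos(np.radians(9.27)),np.sin(np.radians(9.27))
w=(0.5705+c*x-s*y,-0.0325+s*x+c*y)
sys.argv=["d",str(w[0]),str(w[1]),a[3],"9.27"]
exec(open("d.py").read())
e=o["tool_pos"][:2]-np.array([0.5705,-0.0325]); print("now board",round(c*e[0]+s*e[1],4),round(-s*e[0]+c*e[1],4))
E
python3 -m inch '{"dp":[[0,0,-0.03],[0,0,-0.04],[0,0,-0.03],[0,0,0],[0,0,0],[0,0,0]],"turn":[0,0,0,-7.5,-7.5,0]}'; python3 b.py -0.06 0.08 0.14
```

```text
time_s: 16.73
tool_pos: [0.4542, 0.349, 0.14]
tool_rot: [180.0, 0.1, 9.1]
force: [-0.3, 0.3, -2.8]
grip_width: 0.0235
t 16.73 tcp [0.4542 0.349  0.14  ] rot [1.7998e+02 6.0000e-02 9.0700e+00] w 0.0235 F [-0.3  0.3 -2.8] q7 [ 10.  23. -61.  99.  21.  71. -47.]
total [-0.0056  0.3153 -0.    ] turn -0.2 rows 6 each [-0.0009  0.0526 -0.    ]
total in axes after turning [-0.0067  0.3153 -0.    ]
now board -0.0533 0.3953
```

```bash
python3 -m inch '{"dp":[[-0.001,0.045,0],[-0.001,0.05,0],[-0.001,0.05,0],[-0.001,0.05,0],[-0.001,0.05,0],[-0.001,0.045,0],[0,0.025,0],[0,0,0]],"turn":[0,0,0,0,0,0,0,0]}'; python3 b.py -0.06 0.08 0.064;python3 -c "
from h import *
snap('wrist','a7w');snap('scene','a7s',(200,100,520,340),2.5)"
```

```text
time_s: 17.73
tool_pos: [0.4987, 0.0349, 0.1402]
tool_rot: [180.0, 0.0, 8.8]
force: [0.7, 0.4, -3.1]
grip_width: 0.0237
t 17.73 tcp [0.4987 0.0349 0.1402] rot [1.7996e+02 4.0000e-02 8.7600e+00] w 0.0237 F [ 0.7  0.4 -3.1] q7 [ 50.  10. -61. 108.   9.  67.  -5.]
total [ 0.     -0.0019  0.0762] turn -0.51 rows 2 each [ 0.     -0.001   0.0381]
total in axes after turning [ 0.     -0.0019  0.0762]
now board -0.06 0.0781
```

View pics/a7w.png

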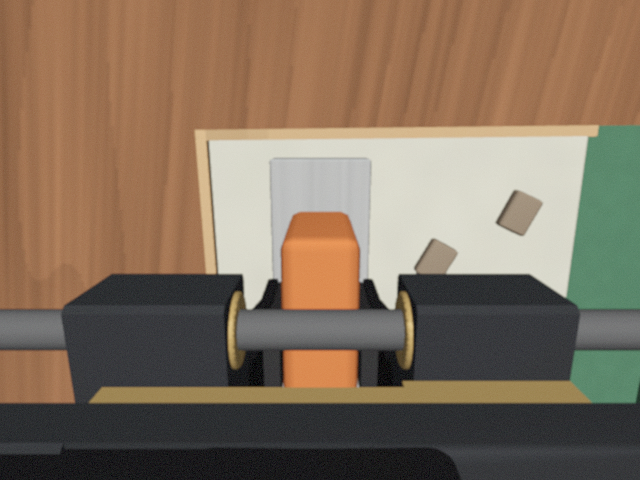

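View pics/a7s.png

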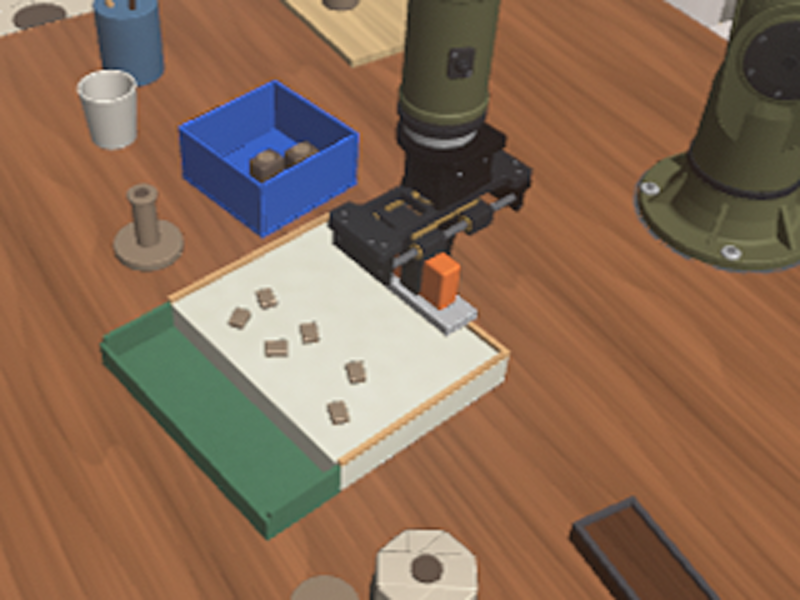

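```bash
python3 -m inch '{"dp":[[0,-0.002,0.035],[0,0,0.025],[0,0,0.012],[0,0,0],[0,0,0]],"turn":[-0.5,0,0,0,0]}'; python3 b.py -0.06 0.08 0.0615
```

```text
time_s: 18.45
tool_pos: [0.4992, 0.0401, 0.0695]
tool_rot: [180.0, -0.1, 9.7]
force: [-0.1, 0.2, -2.0]
grip_width: 0.0236
t 18.45 tcp [0.4992 0.0401 0.0695] rot [ 1.7999e+02 -1.0000e-01  9.6800e+00] w 0.0236 F [-0.1  0.2 -2. ] q7 [ 45.  16. -59. 113.  16.  60. -11.]
total [-0.0013  0.0031  0.008 ] turn 0.41 rows 1 each [-0.0013  0.0031  0.008 ]
total in axes after turning [-0.0013  0.0031  0.008 ]
now board -0.0587 0.0831
```

```bash
python3 -m inch '{"dp":[[0,0.003,0.005],[0,0,0.002],[0,0,0]],"turn":[0.4,0,0]}'; python3 b.py -0.06 0.08 0.061
```

```text
time_s: 18.82
tool_pos: [0.4987, 0.0363, 0.0614]
tool_rot: [180.0, 0.0, 9.2]
force: [-0.9, -0.1, -2.2]
grip_width: 0.0234
t 18.82 tcp [0.4987 0.0363 0.0614] rot [1.80e+02 1.00e-02 9.23e+00] w 0.0234 F [-0.9 -0.1 -2.2] q7 [ 45.  17. -58. 113.  17.  59. -11.]
total [-0.0003 -0.0006  0.0004] turn -0.04 rows 1 each [-0.0003 -0.0006  0.0004]
total in axes after turning [-0.0003 -0.0006  0.0004]
now board -0.0597 0.0794
```

```bash
python3 -m inch '{"dp":[[0.01,0,0],[0.015,0,0],[0.015,0,0],[0.015,0,0],[0.015,0,0],[0,0,0]],"turn":[0,0,0,0,0,0]}'; python3 b.py 0.09 0.08 0.0612
```

```text
time_s: 19.58
tool_pos: [0.5691, 0.0484, 0.0615]
tool_rot: [-179.9, -0.0, 9.3]
force: [-0.6, -0.1, -2.7]
grip_width: 0.0237
t 19.57 tcp [0.5691 0.0484 0.0615] rot [-1.7994e+02 -3.0000e-02  9.2700e+00] w 0.0237 F [-0.6 -0.1 -2.7] q7 [ 37.  26. -54. 103.  23.  63. -16.]
total [0.0784 0.0001 0.0003] turn -0.0 rows 2 each [0.0392 0.     0.0001]
total in axes after turning [0.0784 0.0001 0.0003]
now board 0.0116 0.0801
```

```bash
python3 -m inch '{"dp":[[0.012,0,0],[0.012,0,0],[0.012,0,0],[0.012,0,0],[0.012,0,0],[0.01,0,0],[0.01,0,0],[0,0,0]],"turn":[0,0,0,0,0,0,0,0]}'; python3 b.py 0.09 0.08 0.0612;python3 -c "
from h import *
snap('scene','a8s',(200,100,520,340),2.5)"
```

```text
time_s: 20.58
tool_pos: [0.6475, 0.0609, 0.0615]
tool_rot: [-180.0, -0.0, 9.3]
force: [1.0, -0.6, -2.4]
grip_width: 0.024
t 20.57 tcp [0.6475 0.0609 0.0615] rot [-1.7998e+02 -1.0000e-02  9.2500e+00] w 0.024 F [ 1.  -0.6 -2.4] q7 [ 29.  35. -50.  92.  28.  67. -18.]
total [-0.001  -0.0003  0.0003] turn -0.02 rows 1 each [-0.001  -0.0003  0.0003]
total in axes after turning [-0.001  -0.0003  0.0003]
now board 0.091 0.0797
```

View pics/a8s.png

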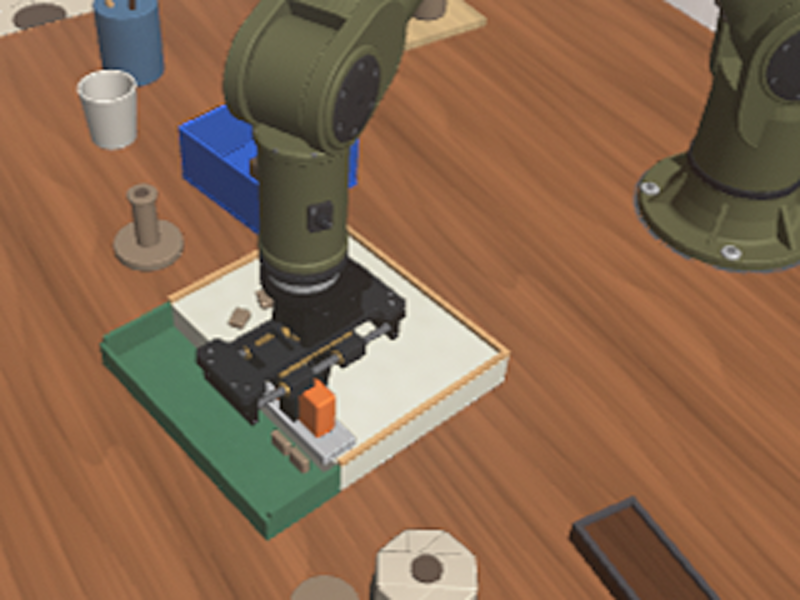

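```bash
python3 -c "
import cv2
im=cv2.imread('pics/a8s_raw.png')[255:310,280:360]
cv2.imwrite('pics/a8z.png',cv2.resize(im,None,fx=9,fy=9,interpolation=cv2.INTER_CUBIC))"
```

```text
(no output)
```

View pics/a8z.png

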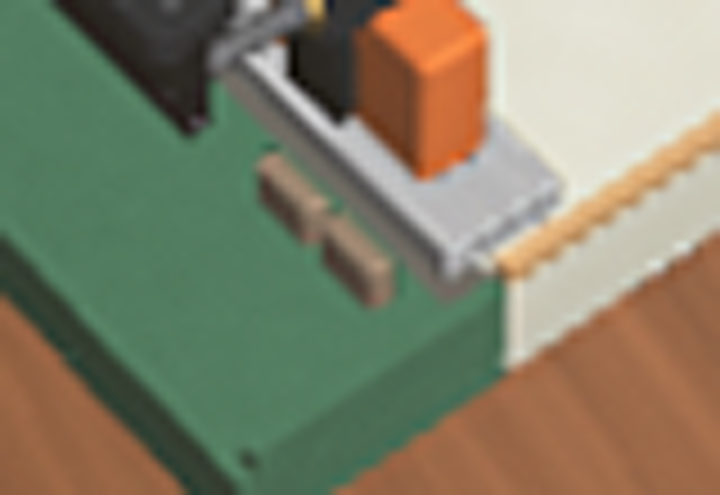

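```bash
python3 -m inch '{"dp":[[0,0,-0.02],[0,0,-0.025],[-0.05,0.04,0],[-0.05,0.05,0],[-0.05,0.05,0],[0,0.02,0],[0,0,0]],"turn":[0,0,0,0,0,0,0]}'; python3 b.py -0.06 -0.08 0.07
```

```text
time_s: 21.5
tool_pos: [0.5359, -0.109, 0.1079]
tool_rot: [179.9, -0.1, 9.0]
force: [0.9, 0.0, -2.6]
grip_width: 0.0235
t 21.5 tcp [ 0.5359 -0.109   0.1079] rot [ 1.799e+02 -1.100e-01  9.040e+00] w 0.0235 F [ 0.9  0.  -2.6] q7 [ 57.  19. -55. 105.  17.  65.   4.]
total [-0.0135  0.0101  0.0379] turn -0.23 rows 1 each [-0.0135  0.0101  0.0379]
total in axes after turning [-0.0135  0.01    0.0379]
now board -0.0465 -0.07
```

```bash
python3 -m inch '{"dp":[[-0.012,0.01,0.015],[0,0,0.018],[0,0,0],[0,0,0]],"turn":[0,0,0,0]}'; python3 b.py -0.06 -0.08 0.0615
```

```text
time_s: 22.0
tool_pos: [0.5252, -0.1176, 0.0733]
tool_rot: [-179.9, 0.0, 9.3]
force: [-0.4, 0.2, -2.1]
grip_width: 0.0236
t 22.0 tcp [ 0.5252 -0.1176  0.0733] rot [-179.95    0.      9.35] w 0.0236 F [-0.4  0.2 -2.1] q7 [ 57.  20. -54. 107.  19.  62.   5.]
total [-0.0016  0.0033  0.0118] turn 0.08 rows 1 each [-0.0016  0.0033  0.0118]
total in axes after turning [-0.0016  0.0033  0.0118]
now board -0.0584 -0.0767
```

```bash
python3 -m inch '{"dp":[[-0.001,0.003,0.006],[0,0,0.005],[0,0,0]],"turn":[0,0,0]}'; python3 b.py -0.06 -0.08 0.0615
```

```text
time_s: 22.38
tool_pos: [0.5241, -0.1219, 0.0621]
tool_rot: [-180.0, 0.0, 9.2]
force: [-0.2, 0.1, -2.6]
grip_width: 0.0241
t 22.38 tcp [ 0.5241 -0.1219  0.0621] rot [-1.7998e+02  4.0000e-02  9.2500e+00] w 0.0241 F [-0.2  0.1 -2.6] q7 [ 57.  21. -54. 108.  20.  61.   4.]
total [ 0.0002 -0.0007  0.0006] turn -0.02 rows 1 each [ 0.0002 -0.0007  0.0006]
total in axes after turning [ 0.0002 -0.0007  0.0006]
now board -0.0602 -0.0807
```

```bash
python3 -m inch '{"dp":[[0.01,-0.0005,0.0006],[0.014,0,0],[0.014,0,0],[0.014,0,0],[0.014,0,0],[0.014,0,0],[0,0,0]],"turn":[0,0,0,0,0,0,0]}'; python3 b.py 0.09 -0.08 0.0612
```

```text
time_s: 23.25
tool_pos: [0.6045, -0.1078, 0.0619]
tool_rot: [-180.0, -0.0, 9.3]
force: [0.5, 0.7, -2.1]
grip_width: 0.0236
t 23.25 tcp [ 0.6045 -0.1078  0.0619] rot [-1.7995e+02 -5.0000e-02  9.3000e+00] w 0.0236 F [ 0.5  0.7 -2.1] q7 [ 47.  30. -50.  97.  25.  65.  -1.]
total [0.0686 0.0003 0.0007] turn 0.03 rows 2 each [0.0343 0.0001 0.0004]
total in axes after turning [0.0686 0.0003 0.0007]
now board 0.0214 -0.0797
```

```bash
python3 -m inch '{"dp":[[0.012,0,0],[0.012,0,0],[0.012,0,0],[0.012,0,0],[0.011,0,0],[0.01,0,0],[0,0,0]],"turn":[0,0,0,0,0,0,0]}'; python3 b.py 0.09 -0.08 0.0612;python3 -c "
from h import *
snap('scene','a9s',(220,140,380,260),5)"
```

```text
time_s: 24.12
tool_pos: [0.6721, -0.0969, 0.0618]
tool_rot: [-180.0, -0.0, 9.3]
force: [-0.5, -0.2, -2.5]
grip_width: 0.024
t 24.12 tcp [ 0.6721 -0.0969  0.0618] rot [-1.7997e+02 -2.0000e-02  9.2800e+00] w 0.024 F [-0.5 -0.2 -2.5] q7 [ 40.  37. -48.  87.  29.  68.  -3.]
total [0.0001 0.0001 0.0006] turn 0.01 rows 1 each [0.0001 0.0001 0.0006]
total in axes after turning [0.0001 0.0001 0.0006]
now board 0.0899 -0.0799
```

View pics/a9s.png

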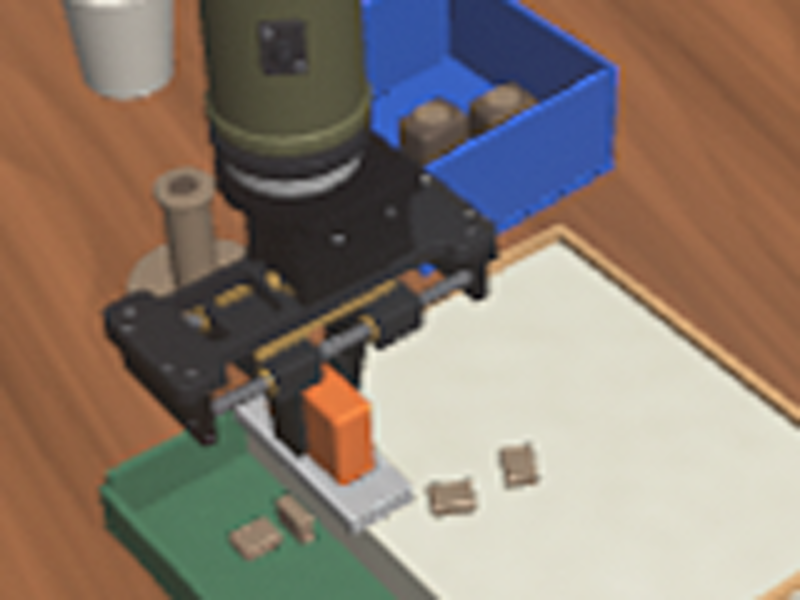

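Two more chips are in the trough; the middle pair remains on the slab, undisturbed. Middle stroke next.

```bash
python3 -m inch '{"dp":[[0,0,-0.02],[0,0,-0.025],[-0.05,-0.02,0],[-0.05,-0.025,0],[-0.045,-0.025,0],[0,0,0],[0,0,0]],"turn":[0,0,0,0,0,0,0]}'; python3 b.py -0.06 -0.009 0.07
```

```text
time_s: 25.05
tool_pos: [0.518, -0.0524, 0.1085]
tool_rot: [179.8, -0.1, 9.2]
force: [1.3, -0.2, -3.5]
grip_width: 0.0236
t 25.05 tcp [ 0.518  -0.0524  0.1085] rot [ 1.7983e+02 -1.4000e-01  9.2300e+00] w 0.0236 F [ 1.3 -0.2 -3.5] q7 [ 55.  15. -58. 108.  15.  64.   1.]
total [-0.005  -0.0022  0.0385] turn -0.04 rows 1 each [-0.005  -0.0022  0.0385]
total in axes after turning [-0.005  -0.0022  0.0385]
now board -0.055 -0.0112
```

```bash
python3 -m inch '{"dp":[[-0.004,-0.002,0.015],[0,0,0.018],[0,0,0.01],[0,0,0],[0,0,0]],"turn":[0,0,0,0,0]}'; python3 b.py -0.06 -0.009 0.0615
```

```text
time_s: 25.68
tool_pos: [0.5132, -0.05, 0.064]
tool_rot: [-180.0, -0.0, 9.3]
force: [-0.8, -0.4, -2.2]
grip_width: 0.0234
t 25.68 tcp [ 0.5132 -0.05    0.064 ] rot [-1.7997e+02 -2.0000e-02  9.2700e+00] w 0.0234 F [-0.8 -0.4 -2.2] q7 [ 53.  18. -56. 111.  18.  60.  -2.]
total [-0.0006  0.0009  0.0025] turn 0.0 rows 1 each [-0.0006  0.0009  0.0025]
total in axes after turning [-0.0006  0.0009  0.0025]
now board -0.0594 -0.0081
```

```bash
python3 -m inch '{"dp":[[0.01,0,0.002],[0.014,0,0.0003],[0.014,0,0],[0.014,0,0],[0.014,0,0],[0.014,0,0],[0,0,0]],"turn":[0,0,0,0,0,0,0]}'; python3 b.py 0.09 -0.009 0.0612
```

```text
time_s: 26.55
tool_pos: [0.5928, -0.0368, 0.0616]
tool_rot: [-180.0, -0.0, 9.3]
force: [-0.6, -0.2, -3.6]
grip_width: 0.0236
t 26.55 tcp [ 0.5928 -0.0368  0.0616] rot [-1.7995e+02 -4.0000e-02  9.2800e+00] w 0.0236 F [-0.6 -0.2 -3.6] q7 [ 43.  28. -52. 100.  25.  64.  -8.]
total [0.0687 0.0011 0.0004] turn 0.01 rows 2 each [0.0343 0.0006 0.0002]
total in axes after turning [0.0687 0.0011 0.0004]
now board 0.0213 -0.0079
```

```bash
python3 -m inch '{"dp":[[0.012,0,0],[0.012,0,0],[0.012,0,0],[0.012,0,0],[0.011,0,0],[0.01,0,0],[0,0,0]],"turn":[0,0,0,0,0,0,0]}'; python3 -m inch '{"dp":[[0,0,-0.02],[0,0,-0.025],[-0.02,-0.045,-0.01],[-0.02,-0.05,0],[-0.02,-0.05,0],[-0.02,-0.05,0],[-0.02,-0.05,0],[0,0,0]],"turn":[0,0,0,0,0,0,0,0]}'; python3 -c "
from h import *
snap('scene','b1s',(230,170,430,320),4);snap('top','b1',(245,155,405,315),3.7)"; python3 d.py 0.4550 0.3530 0.14 -4
```

```text
time_s: 27.42
tool_pos: [0.6605, -0.0259, 0.0616]
tool_rot: [-180.0, -0.0, 9.3]
force: [0.1, 0.3, -2.2]
grip_width: 0.0241
time_s: 28.42
tool_pos: [0.5184, 0.2051, 0.1187]
tool_rot: [-180.0, -0.1, 9.8]
force: [0.0, -0.7, -1.4]
grip_width: 0.0235
t 28.52 tcp [0.5218 0.1997 0.1179] rot [ 1.799e+02 -1.100e-01  9.360e+00] w 0.0237 F [-0.   0.3 -2.5] q7 [ 26.  21. -59. 102.  20.  68. -30.]
total [-0.041  -0.1621 -0.0221] turn 13.36 rows 3 each [-0.0137 -0.054  -0.0074]
total in axes after turning [-0.0773 -0.1483 -0.0221]
```

View pics/b1s.png

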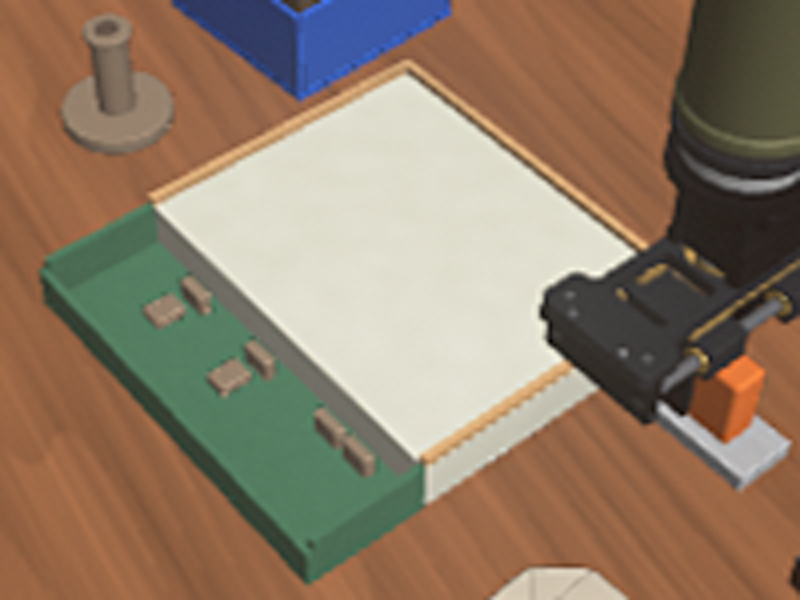

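View pics/b1.png

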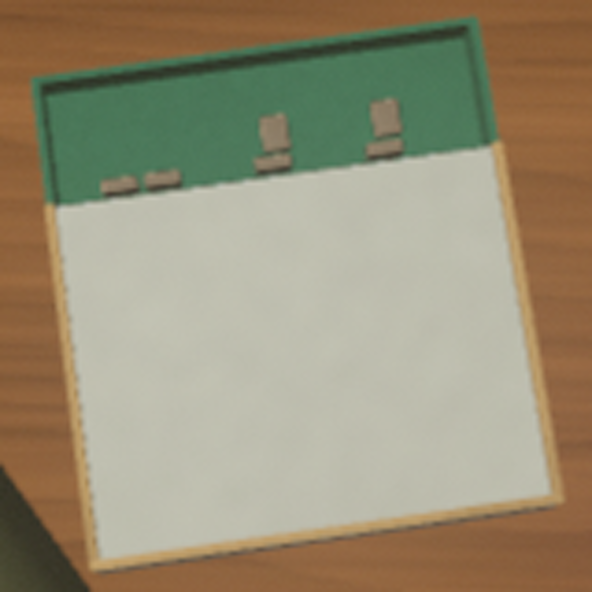

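```bash
python3 -m inch '{"dp":[[0,0,-0.02],[0,0,0],[-0.026,-0.05,0],[-0.026,-0.05,0],[-0.026,-0.048,0],[0,0,0],[0,0,0]],"turn":[7,6.3,0,0,0,0,0]}'; python3 d.py 0.4555 0.3540 0.1 -4;  python3 -c "
from h import *
snap('wrist','b2w');snap('scene','b2s',(380,250,540,370),5)"
```

```text
time_s: 29.4
tool_pos: [0.4557, 0.3511, 0.1368]
tool_rot: [179.9, -0.0, -4.1]
force: [0.6, -1.0, -2.8]
grip_width: 0.0239
t 29.4 tcp [0.4557 0.3511 0.1368] rot [ 1.7993e+02 -5.0000e-02 -4.1500e+00] w 0.0239 F [ 0.6 -1.  -2.8] q7 [  8.  22. -58.  99.  20.  70. -60.]
total [-0.0004 -0.0029  0.0368] turn -0.15 rows 1 each [-0.0004 -0.0029  0.0368]
total in axes after turning [-0.0004 -0.0029  0.0368]
```

View pics/b2w.png

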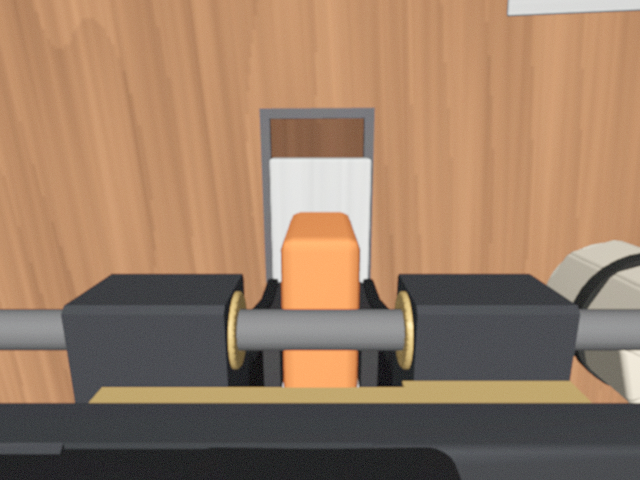

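View pics/b2s.png

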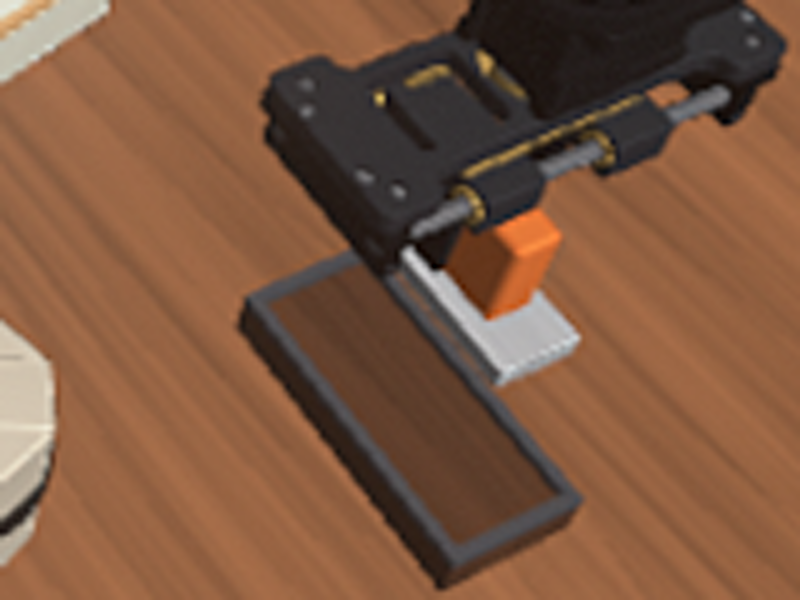

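```bash
python3 -m inch '{"dp":[[0,-0.003,0.03],[0,0,0.03],[0,0,0.02],[0,0,0.006],[0,0,0],[0,0,0]],"turn":[0,0,0,0,0,0]}'; python3 d.py 0.4555 0.3540 0.0408 -4
```

```text
time_s: 30.25
tool_pos: [0.4553, 0.3561, 0.0517]
tool_rot: [-179.9, -0.1, -4.1]
force: [0.1, 0.0, -2.7]
grip_width: 0.0237
t 30.25 tcp [0.4553 0.3561 0.0517] rot [-1.7993e+02 -8.0000e-02 -4.0500e+00] w 0.0237 F [ 0.1  0.  -2.7] q7 [  4.  28. -55. 103.  26.  62. -64.]
total [0.0004 0.0021 0.0109] turn -0.05 rows 1 each [0.0004 0.0021 0.0109]
total in axes after turning [0.0004 0.0021 0.0109]
```

```bash
python3 -m inch '{"dp":[[0,0.002,0.005],[0,0,0.005],[0,0,0],[0,0,0]],"turn":[0,0,0,0]}'; python3 d.py 0.4555 0.3540 0.0408 -4
```

```text
time_s: 30.75
tool_pos: [0.4545, 0.3535, 0.0405]
tool_rot: [180.0, -0.0, -4.0]
force: [0.3, -0.2, -2.0]
grip_width: 0.0237
t 30.75 tcp [0.4545 0.3535 0.0405] rot [180.    -0.    -4.05] w 0.0237 F [ 0.3 -0.2 -2. ] q7 [  4.  29. -54. 104.  26.  61. -64.]
total [ 0.001  -0.0006 -0.0003] turn -0.05 rows 1 each [ 0.001  -0.0006 -0.0003]
total in axes after turning [ 0.001  -0.0006 -0.0003]
```

```bash
python3 -m inch '{"dp":[[0,0,0.0015],[0,0,0]],"turn":[0,0]}'; python3 -m inch '{"dp":[[0,0,0],[0,0,0],[0,0,0],[0,0,0]],"turn":[0,0,0,0]}' -0.3;  python3 -m inch '{"dp":[[0,0,-0.02],[0,0,-0.05],[0,0,-0.06],[0,0,-0.02],[0,0,0]],"turn":[0,0,0,0,0]}'; python3 -c "
from h import *
snap('wrist','b3w')
snap('scene','b3s',(380,250,540,370),5)"; python3 d.py 0.6 -0.27 0.2 -74
```

```text
time_s: 31.0
tool_pos: [0.4545, 0.3535, 0.0405]
tool_rot: [179.9, -0.0, -4.1]
force: [-3.3, -3.6, 8.9]
grip_width: 0.0236
time_s: 31.5
tool_pos: [0.4544, 0.3535, 0.039]
tool_rot: [180.0, 0.0, -4.0]
force: [1.1, -0.6, 0.1]
grip_width: 0.0535
time_s: 32.12
tool_pos: [0.4552, 0.3543, 0.1913]
tool_rot: [-179.9, -0.2, -4.1]
force: [0.1, -0.1, -0.2]
grip_width: 0.0563
t 32.23 tcp [0.4541 0.3528 0.1882] rot [ 1.7992e+02  5.0000e-02 -4.0600e+00] w 0.0565 F [-0.6 -0.1 -0. ] q7 [  9.  20. -60.  95.  18.  75. -58.]
total [ 0.1897  0.6109 -0.0118] turn 69.94 rows 11 each [ 0.0172  0.0555 -0.0011]
total in axes after turning [ 0.6389  0.0314 -0.0118]
```

View pics/b3w.png

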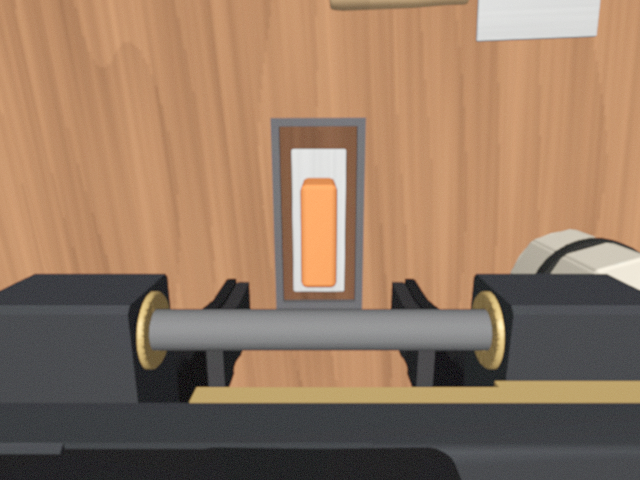

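View pics/b3s.png

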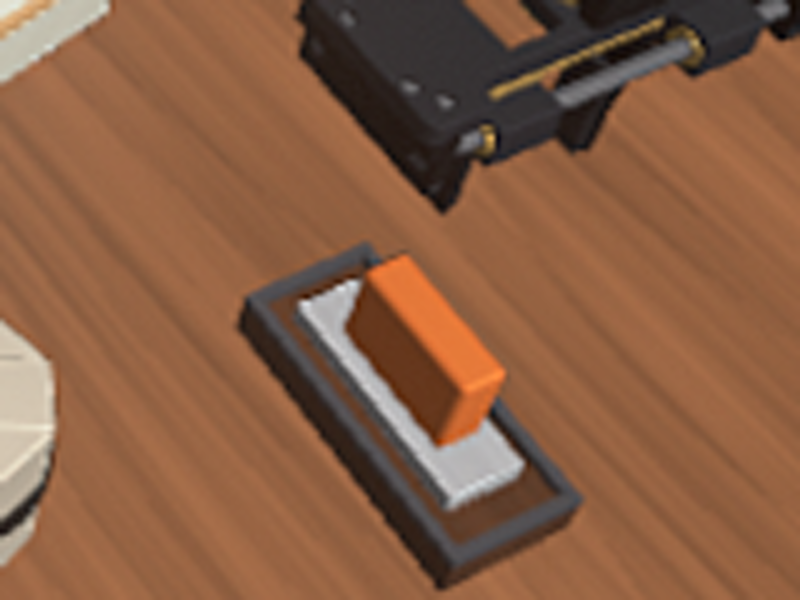

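```bash
python3 d.py 0.660 -0.2915 0.16 -4|sed -n 2p; python3 -m inch '{"dp":[[0.02,0.05,0],[0.02,0.055,0],[0.02,0.055,0],[0.02,0.055,0],[0.02,0.055,0],[0.02,0.055,0],[0.02,0.055,0],[0.02,0.055,0]],"turn":[0,0,0,0,0,0,0,0]}';  python3 d.py 0.660 -0.2915 0.16 -4
```

```text
total [0.251  0.6281 0.0282] turn -0.06 rows 12 each [0.0209 0.0523 0.0023]
time_s: 33.22
tool_pos: [0.5824, -0.0937, 0.187]
tool_rot: [-180.0, 0.2, -4.0]
force: [0.7, -0.1, 0.3]
grip_width: 0.0569
t 33.23 tcp [ 0.5824 -0.0937  0.187 ] rot [-179.98    0.19   -4.05] w 0.0569 F [ 0.7 -0.1  0.3] q7 [ 48.  19. -50.  93.  15.  75.  -9.]
total [0.0913 0.1919 0.027 ] turn -0.05 rows 4 each [0.0228 0.048  0.0068]
total in axes after turning [0.0912 0.1919 0.027 ]
```

```bash
python3 -m inch '{"dp":[[0.023,0.048,0],[0.023,0.048,0],[0.023,0.048,0],[0.022,0.044,0.02],[0,0,0],[0,0,0]],"turn":[0,0,0,0,0,0]}';  python3 d.py 0.660 -0.2915 0.16 -4; python3 -c "
from h import *
snap('wrist','b4w')"
```

```text
time_s: 33.98
tool_pos: [0.6601, -0.2842, 0.1669]
tool_rot: [-179.9, 0.2, -4.0]
force: [0.1, 1.1, 1.6]
grip_width: 0.0566
t 33.98 tcp [ 0.6601 -0.2842  0.1669] rot [-179.85    0.19   -3.99] w 0.0566 F [0.1 1.1 1.6] q7 [ 49.  35. -43.  75.  23.  80.   3.]
total [0.0004 0.0073 0.0069] turn 0.01 rows 1 each [0.0004 0.0073 0.0069]
total in axes after turning [0.0004 0.0073 0.0069]
```

View pics/b4w.png

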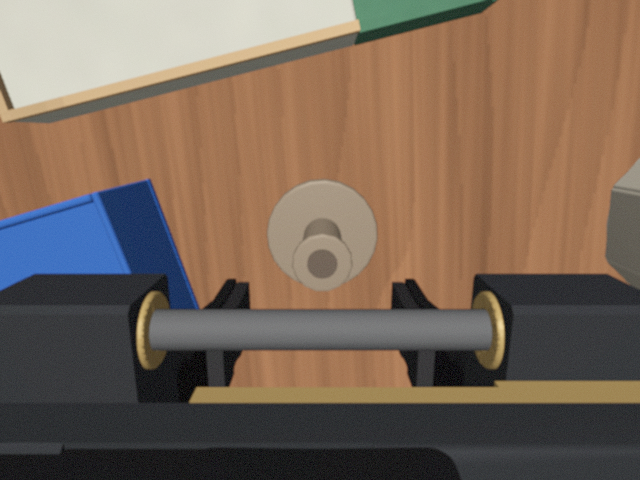

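```bash
python3 -c "
from h import *
print(ray('wrist',322,262,.086),ray('wrist',322.5,235,.014))"; python3 -m inch '{"dp":[[0,0.007,0.03],[0,0,0.04],[0,0,0.03],[0,0,0.02],[0,0,0],[0,0,0]],"turn":[0,0,0,0,0,0]}';  python3 d.py 0.660 -0.2915 0.04 -4
```

```text
[ 0.66192957 -0.29097242] [ 0.66244196 -0.29113565]
time_s: 34.78
tool_pos: [0.6614, -0.2924, 0.0509]
tool_rot: [180.0, -0.1, -4.0]
force: [0.4, 0.4, 0.7]
grip_width: 0.0567
t 34.77 tcp [ 0.6614 -0.2924  0.0509] rot [ 1.7996e+02 -1.3000e-01 -4.0200e+00] w 0.0567 F [0.4 0.4 0.7] q7 [ 49.  40. -41.  81.  27.  69.   1.]
total [-0.0015 -0.0008  0.0109] turn -0.02 rows 1 each [-0.0015 -0.0008  0.0109]
total in axes after turning [-0.0015 -0.0008  0.0109]
```

```bash
python3 -m inch '{"dp":[[0,-0.001,0.011],[0,0,0],[0,0,0]],"turn":[0,0,0]}';python3 -m inch '{"dp":[[0,0,0],[0,0,0],[0,0,0],[0,0,0],[0,0,0]],"turn":[0,0,0,0,0]}' 1 30;  python3 d.py 0.660 -0.2915 0.11 -4
```

```text
time_s: 35.15
tool_pos: [0.6605, -0.2917, 0.0382]
tool_rot: [180.0, -0.0, -4.0]
force: [-0.0, 0.8, -0.8]
grip_width: 0.0568
time_s: 35.78
tool_pos: [0.6604, -0.2917, 0.0383]
tool_rot: [180.0, 0.0, -4.1]
force: [-1.1, -0.0, 0.5]
grip_width: 0.0346
t 35.77 tcp [ 0.6604 -0.2917  0.0383] rot [ 1.7999e+02  1.0000e-02 -4.0500e+00] w 0.0346 F [-1.1 -0.   0.5] q7 [ 49.  41. -40.  81.  27.  68.   1.]
total [-0.0004 -0.0002 -0.0717] turn -0.05 rows 2 each [-0.0002 -0.0001 -0.0359]
total in axes after turning [-0.0004 -0.0002 -0.0717]
```

```bash
python3 -m inch '{"dp":[[0,0,0],[0,0,0],[0,0,0],[0,0,0]],"turn":[0,0,0,0]}'; python3 -c "
from h import *
snap('wrist','b5w');snap('scene','b5s',(210,120,330,210),6)"
```

```text
time_s: 36.28
tool_pos: [0.6604, -0.2917, 0.0382]
tool_rot: [180.0, 0.0, -4.1]
force: [-1.6, -0.6, 1.4]
grip_width: 0.0345
```

View pics/b5s.png

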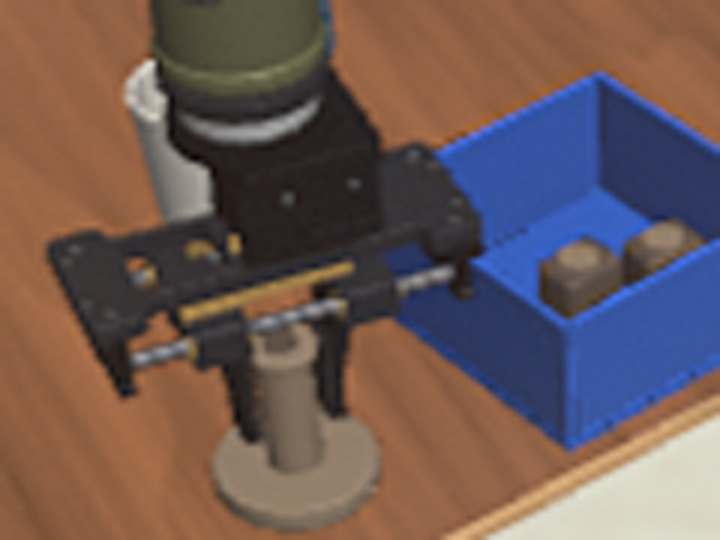

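View pics/b5w.png

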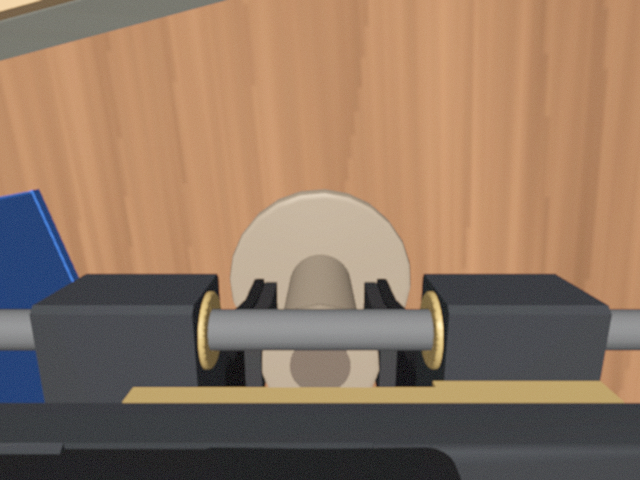

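The pads straddle the stem, but the fingers close on the 36 mm disc above them. I'll regrip with the pads centred on the disc.

```bash
python3 -m inch '{"dp":[[0,0,0],[0,0,0],[0,0,0],[0,0,0],[0,0,-0.026],[0,0,0],[0,0,0]],"turn":[0,0,0,0,0,0,0]}' -0.2; python3 d.py 0.660 -0.2915 0.064 -4; python3 -c "
from h import *
snap('wrist','b6w')"
```

```text
time_s: 37.25
tool_pos: [0.6602, -0.2917, 0.0636]
tool_rot: [180.0, 0.0, -4.0]
force: [-0.6, 0.0, -0.1]
grip_width: 0.0522
t 37.25 tcp [ 0.6602 -0.2917  0.0636] rot [ 1.7999e+02  3.0000e-02 -4.0500e+00] w 0.0522 F [-0.6  0.  -0.1] q7 [ 49.  39. -41.  80.  26.  70.   2.]
total [-0.0002 -0.0002 -0.0004] turn -0.05 rows 1 each [-0.0002 -0.0002 -0.0004]
total in axes after turning [-0.0002 -0.0002 -0.0004]
```

View pics/b6w.png

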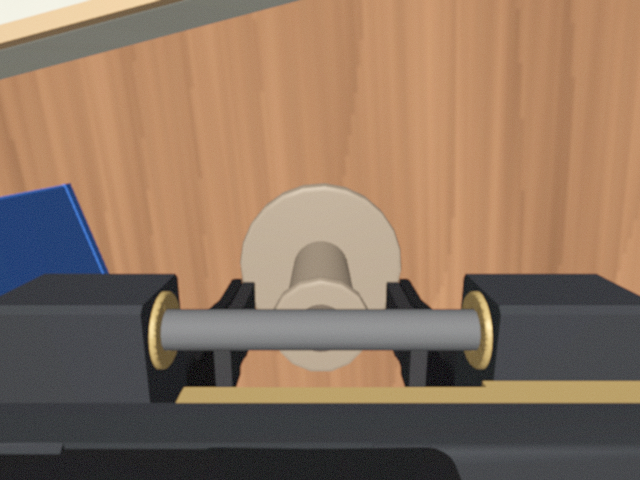

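```bash
python3 -c "
from h import *
print(ray('wrist',321,325,.086),ray('wrist',321,265,.014))"; python3 -m inch '{"dp":[[0,0,0],[0,0,0],[0,0,0],[0,0,0],[0,0,0]],"turn":[0,0,0,0,0]}' 1 45;  python3 d.py 0.660 -0.2915 0.13 -4
```

```text
[ 0.66116255 -0.29099859] [ 0.66116803 -0.29108468]
time_s: 37.92
tool_pos: [0.6601, -0.2916, 0.0637]
tool_rot: [-180.0, 0.0, -4.0]
force: [-0.4, -0.1, -1.6]
grip_width: 0.0336
t 37.92 tcp [ 0.6601 -0.2916  0.0637] rot [-1.7999e+02  4.0000e-02 -4.0400e+00] w 0.0336 F [-0.4 -0.1 -1.6] q7 [ 49.  39. -41.  80.  26.  70.   2.]
total [-0.0001 -0.0001 -0.0663] turn -0.04 rows 2 each [-0.0001 -0.     -0.0331]
total in axes after turning [-0.0001 -0.0001 -0.0663]
```

```bash
python3 -m inch '{"dp":[[0,0,-0.01],[0,0,-0.02],[0,0,-0.02],[0,0,-0.015],[0,0,0],[0,0,0]],"turn":[0,0,0,0,0,0]}';  python3 d.py 0.5581 -0.0345 0.13 -4; python3 -c "
from h import *
snap('wrist','b7w');snap('scene','b7s',(210,120,330,210),6)"
```

```text
time_s: 38.67
tool_pos: [0.66, -0.2917, 0.1286]
tool_rot: [180.0, 0.1, -4.0]
force: [-0.4, -0.6, -2.4]
grip_width: 0.0339
t 38.67 tcp [ 0.66   -0.2917  0.1286] rot [ 1.80e+02  5.00e-02 -4.05e+00] w 0.0339 F [-0.4 -0.6 -2.4] q7 [ 49.  36. -42.  77.  24.  76.   3.]
total [-0.1198 -0.2493 -0.0014] turn -0.05 rows 5 each [-0.024  -0.0499 -0.0003]
total in axes after turning [-0.1196 -0.2494 -0.0014]
```

View pics/b7s.png

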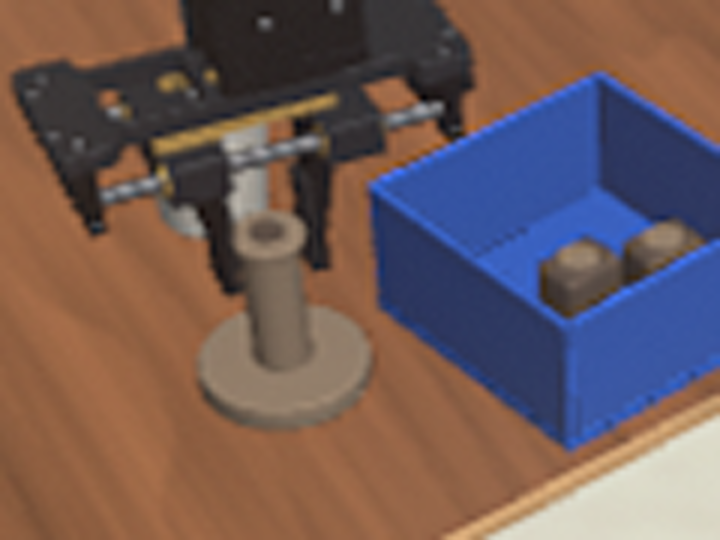

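View pics/b7w.png

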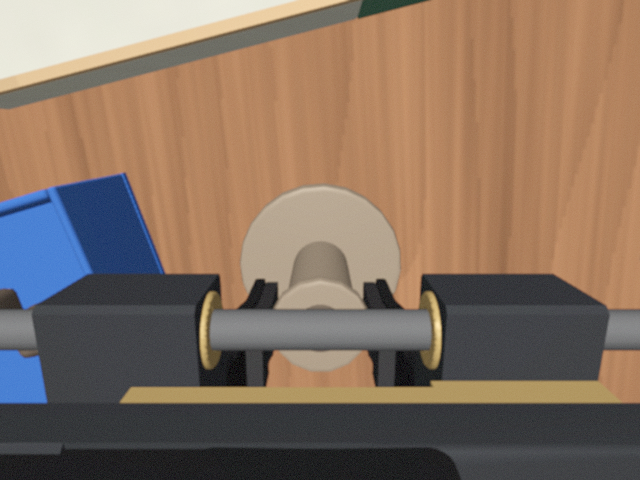

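```bash
python3 -m inch '{"dp":[[-0.009,-0.018,0],[-0.019,-0.039,0],[-0.019,-0.04,0],[-0.019,-0.04,0],[-0.019,-0.04,0],[-0.018,-0.039,0],[-0.011,-0.022,0],[-0.006,-0.011,0]],"turn":[0,0,0,0,0,0,0,0]}'; python3 -m inch '{"dp":[[0,0,0],[0,0,0]],"turn":[0,0]}';   python3 d.py 0.5581 -0.035 0.104 -4; python3 -c "
from h import *
snap('wrist','b8w');snap('top','b8',(245,155,405,315),3.7)"
```

```text
time_s: 39.78
tool_pos: [0.5579, -0.034, 0.129]
tool_rot: [180.0, 0.0, -4.0]
force: [-0.5, -0.9, -2.4]
grip_width: 0.0341
time_s: 40.02
tool_pos: [0.5588, -0.0368, 0.129]
tool_rot: [180.0, -0.0, -4.2]
force: [0.3, -0.0, -1.7]
grip_width: 0.034
t 40.02 tcp [ 0.5588 -0.0368  0.129 ] rot [ 1.7997e+02 -1.0000e-02 -4.1900e+00] w 0.034 F [ 0.3 -0.  -1.7] q7 [ 45.  18. -52. 101.  15.  68. -15.]
total [-0.0009 -0.0018  0.025 ] turn -0.19 rows 1 each [-0.0009 -0.0018  0.025 ]
total in axes after turning [-0.0009 -0.0018  0.025 ]
```

View pics/b8w.png

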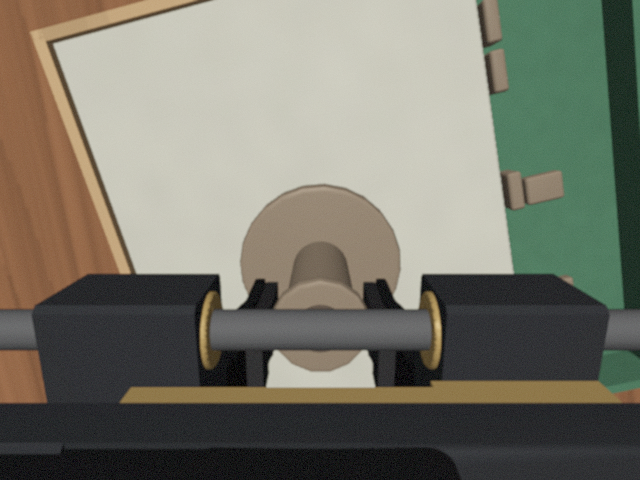

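```bash
python3 -m inch '{"dp":[[-0.0005,-0.001,0.008],[0,0,0.008],[0,0,0.004],[0,0,0],[0,0,0]],"turn":[0,0,0,0,0]}'; python3 d.py 0.5581 -0.035 0.1037 -4
```

```text
time_s: 40.75
tool_pos: [0.5581, -0.0337, 0.1093]
tool_rot: [-180.0, -0.0, -4.0]
force: [-0.3, -0.7, -1.8]
grip_width: 0.0337
t 40.75 tcp [ 0.5581 -0.0337  0.1093] rot [-1.80e+02 -2.00e-02 -4.04e+00] w 0.0337 F [-0.3 -0.7 -1.8] q7 [ 45.  19. -51. 103.  16.  66. -16.]
total [0.0001 0.0013 0.0056] turn -0.04 rows 1 each [0.0001 0.0013 0.0056]
total in axes after turning [0.0001 0.0013 0.0056]
```

```bash
python3 -m inch '{"dp":[[0,0.001,0.003],[0,0,0.002],[0,0,0],[0,0,0]],"turn":[0,0,0,0]}'; python3 d.py 0.5581 -0.035 0.1037 -4
```

```text
time_s: 41.25
tool_pos: [0.5578, -0.0348, 0.1041]
tool_rot: [180.0, -0.0, -4.0]
force: [-0.3, 0.2, -1.6]
grip_width: 0.0334
t 41.25 tcp [ 0.5578 -0.0348  0.1041] rot [180.    -0.    -4.05] w 0.0334 F [-0.3  0.2 -1.6] q7 [ 44.  20. -51. 103.  17.  65. -16.]
total [0.0003 0.0002 0.0004] turn -0.05 rows 1 each [0.0003 0.0002 0.0004]
total in axes after turning [0.0003 0.0002 0.0004]
```

```bash
python3 -m inch '{"dp":[[0,0,0.001],[0,0,0],[0,0,0]],"turn":[0,0,0]}';  python3 -m inch '{"dp":[[0,0,0],[0,0,0],[0,0,0],[0,0,0],[0,0,0]],"turn":[0,0,0,0,0]}' -0.2; python3 -m inch '{"dp":[[0,0,-0.02],[0,0,-0.04],[0,0,-0.05],[0,0,-0.04],[0,0,0],[0,0,0]],"turn":[0,0,0,0,0,0]}'; python3 d.py 0.45 -0.25 0.25 -4
```

```text
time_s: 41.62
tool_pos: [0.5581, -0.0347, 0.1035]
tool_rot: [180.0, -0.0, -4.0]
force: [-0.1, 0.9, 1.8]
grip_width: 0.0341
time_s: 42.25
tool_pos: [0.5578, -0.0347, 0.1031]
tool_rot: [180.0, 0.0, -4.0]
force: [0.3, 0.2, 0.4]
grip_width: 0.0521
time_s: 43.0
tool_pos: [0.5577, -0.0348, 0.2535]
tool_rot: [180.0, -0.0, -4.0]
force: [0.1, -0.2, 0.2]
grip_width: 0.0522
t 43.0 tcp [ 0.5577 -0.0348  0.2535] rot [ 1.7997e+02 -2.0000e-02 -4.0400e+00] w 0.0522 F [ 0.1 -0.2  0.2] q7 [ 48.  12. -54.  92.  10.  81. -11.]
total [-0.0922  0.2223  0.0035] turn -0.04 rows 5 each [-0.0184  0.0445  0.0007]
total in axes after turning [-0.0924  0.2222  0.0035]
```

Backing the arm away to the side so I can look at everything.

```bash
python3 -m inch '{"dp":[[0,0.05,0],[-0.02,0.05,0],[-0.02,0.05,0],[-0.02,0.05,0],[-0.02,0.05,0],[-0.02,0.05,0],[0,0,0],[0,0,0]],"turn":[0,0,0,0,0,0,0,0]}'; python3 -c "
from h import *
snap('top','c9');snap('scene','c9s')
im=cv2.imread('pics/c9_raw.png')[155:315,245:405];cv2.imwrite('pics/c9z.png',cv2.resize(im,None,fx=3.7,fy=3.7,interpolation=cv2.INTER_CUBIC))"
```

```text
time_s: 44.0
tool_pos: [0.4367, -0.326, 0.2522]
tool_rot: [-179.9, 0.1, -4.0]
force: [-0.0, 0.5, -0.2]
grip_width: 0.0521
```

View pics/c9.png

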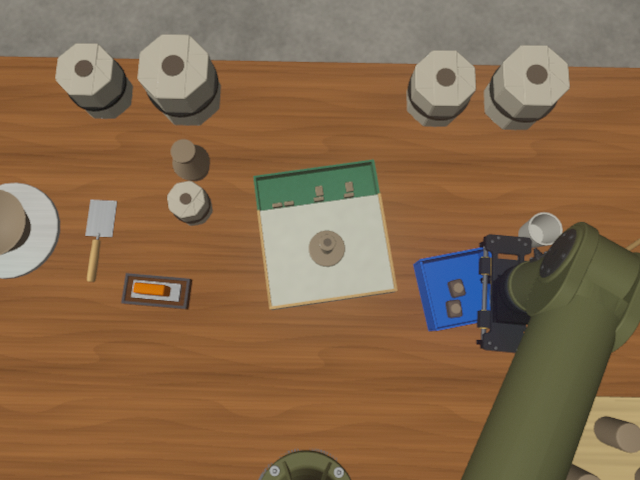

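View pics/c9s.png

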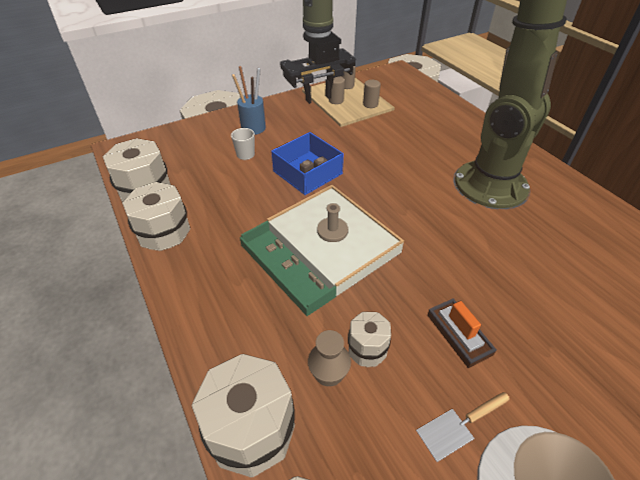

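View pics/c9z.png

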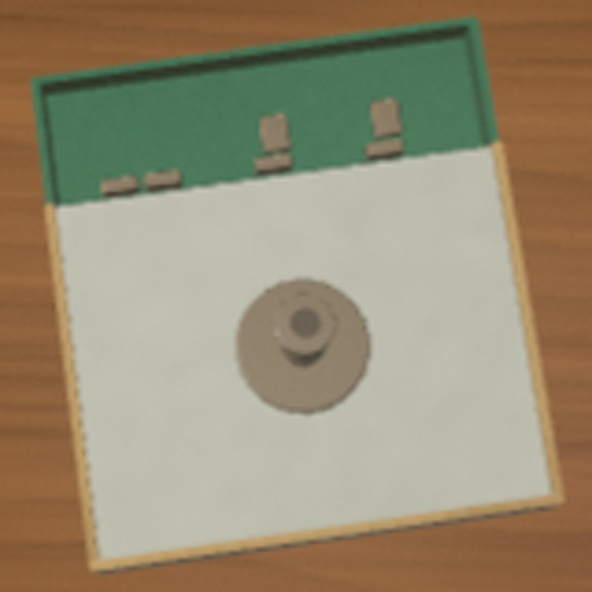

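```bash
python3 -c "
from h import *
print(ray('top',(303.5)/3.7-.5+245,345.5/3.7-.5+155,.054))
print(sensors.get_obs()['time_s']); print(env.sign_off())"
```

```text
[ 0.5574724  -0.03585102]
44.1
the job is handed in; nothing more can be done
None
```

The board is cleared, and I handed the job in at 44 s of the 200 s allowed.

- **Lumps:** there were two on the slab, and both are in the blue bin.
- **Chips:** I wiped all six into the green trough with the scraper in three strokes. In the last pictures the slab is bare and all six lie in the trough; the fingers never touched them.
- **Scraper:** it stands upright inside the rim of its rest.
- **Candlestick:** it stands upright about 1.5 mm from the measured middle of the slab. The first grip, meant for the stem, closed on the disc above it instead, so I let go before lifting and gripped the disc.
- **Bystanders:** the mould, vase, cup and knife look unmoved in the before and after pictures. I compared them by eye and did not measure them.

I saw no knocked lump and no slip of the grip, and none of the last checks failed. The only disagreement was 2 to 4 mm between the top and wrist cameras in locating the rest and the scraper, well inside the clearance there.

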